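# Lay out a sample-preparation station

### The arm

A 6-joint arm with a two-finger parallel gripper is mounted at the origin on the work surface. World frame = base frame: x ahead of the robot, y to its left, z up, the work surface at z = 0. Lengths are in m, angles in rad, forces in N, time in s.
With the tool pointing down it reaches from about 0.375 to 0.925 m from the base axis. Payload 5.7 kg.
Tool frame: the origin (TCP) lies midway between the tips of the shut fingers; the grasp point (between the pads) lies 19 mm behind it; x points along the fingers, y is the direction in which the jaws open and shut, and the axes are right-handed (so a half turn about x gives the same grasp; the last joint's range is limited). The gripper opens to 88 mm and grips with 3 to 60 N. Pads are 20 mm wide; open, the fingers measure 115 mm over their backs; the gripper's body (75 mm by 178 mm) begins 61 mm behind the grasp point.
Start: joints at [-1.391, 0.359, 1.51, -0, 1.272, -0.115], TCP at [0.174, -0.574, 0.202] pointing down, gripper open.
Joint ranges: [-2.97, 2.97], [-1.01, 2.36], [0.21, 2.38], [-0.96, 4.11], [0.2, 2.71], [-2.98, 2.98]. Speed limits (rad/s): [2.39, 2.39, 3.14, 3.14, 3.14, 3.14].

### API

Orientations are given as a rotation vector (axis times angle).
In Python, from plant import telemetry, vision, close_job, nets gives the robot as it stands.
- The arm moves only by the shell command python3 -m handwheel 'ROWS' [FORCE]. ROWS is JSON, a list of rows, each a list of 3 entries, a list of its own where there are three numbers: the finger opening in m, from 0 to 0.0878, then the shift along the tool's x, y, z in m, then the turn, a rotation vector about the tool's x, y, z in degrees. In form: [[fingers, [x, y, z], [rx, ry, rz]], ...]. A call has 1 to 20 rows; each row shifts and turns the commanded pose from where the row before left it, along the tool's axes as they then stand; what a row does not reach is not made up. A row lasts 1/8 s, in which the tool goes at most 62.5 mm and 10.7 degrees, less where a joint would pass 70% of its speed; a pose out of reach is approached as far as the arm can. A call is refused whole if a number of a shift passes 0.0625 or a number of a turn 10.7, either way. A call with a gripper value outside its range is refused whole. The fingers move at their own pace and stop on an object; FORCE is the grip in N (left out, the last holds). Time passes only in rows, so rows that do not move let the fingers close. It gives the time, the measured TCP pose, the force and the opening at its end, in the units of the state.
- telemetry.read_state(): the state, without advancing time (a new reading comes with each control period).
- vision.snapshot(name): name is "side" or "top"; returns a dict with "pixels" (420x560x3 uint8, red, green, blue), "intrinsics" (3x3 intrinsics, pixels), "origin" and "rotation" of the camera in the world. Camera axes: x right, y down, z forward; pixel columns grow to the right and rows downward; lengths in m; the calibration is good to about 2 mm. A picture is of the moment at which its call begins. There is no depth.
- close_job(): hands the job in, once; it reports no verdict.
Trained networks look in a picture, given as the dict that the camera call returned (one of the last four; its "shot" number tells which), for a name from the list of things; names that differ only in an ending like _2 or _b are one class to them, and where a whole thing is asked for, a point or a joint stands for the part that bears it (a point fixed in the world has none). Each returns a list of dicts, best first, with "score" (0 to 1); they miss things now and then, are a little off and sometimes report something else, mostly with a low value. They report only what shows in the picture. A call takes as long as a camera call. They do not tell look-alikes from the thing itself.
- nets.boxes_of(picture, thing): "location" ([column, row] as shares, 0 to 1, of the picture: columns of its width, rows of its height, amid what is visible of it).
- nets.spot_point(picture, thing): "location" ([column, row] as shares, 0 to 1, of the picture: columns of its width, rows of its height: a listed point, or the origin of a listed thing).
The state is a dict: "time": time; "joint_positions": joint angles; "qd": joint speeds; "joint_efforts": joint torques, N m; "position": TCP position; "eef_rot": TCP orientation; "force": force on the tool from outside, world axes, zero at the start; "wrist_torque": the same for the moment, N m; "opening": opening from 0.0 (shut) to 1.0 (fully open).
Only numpy, scipy, OpenCV 4.12 (cv2) and the standard library are available. Lean on these libraries where they do the work, as an engineer would, in place of code of your own. Each camera call takes 0.05 s, during which the arm holds its last target.

### The job

Lay out the bench for sample preparation: set the aluminium cooling block midway between the green tube rack and the square white heater, in line with them and square to the tube rack with its long sides running front to back, and the small PCR tube rack centred lengthwise on top of it. Stand the small bottle in front of the green tube rack and the wide jar in front of the heater, each centred on that front side with about 3 cm of clear bench between (front is the side facing the robot). Leave everything upright and released, and do not disturb the timer, the four purple-capped tubes in their small holder or the marker pen.

Things in the scene. Friction and masses are not known exactly. Their poses are not given: they have to be found in the camera images.
- tube_rack: Green microtube rack, fixed, full of 12 small clear tubes: 80 mm along its x, 110 mm along its y, rack 32 mm high, tube caps to 43 mm. Origin at the centre of its underside. Its x axis points away from the robot (within about 10 degrees); its front is its -x face, 40 mm from the origin. The heater stands to its left or right on the line of its y axis, centres 265 to 315 mm apart.
- heater: Dry-block heater, fixed to the bench: white square case 100 x 100 mm, 50 mm high, with an aluminium well block on top reaching 60 mm. Origin at the centre of its underside. Its front (-x face, 50 mm from the origin, with dark display and a small grey knob standing 6 mm proud) is towards the robot; the gap to the jar is counted from the case's face.
- cooling_block: Loose plain grey aluminium cooling block with 24 dark wells in its flat top, about 450 g (0.3 to 0.6 kg): 90 mm along its x, 60 mm along its y, 45 mm high, flat vertical sides. Origin at the centre of its underside. Goes midway between the tube rack and the heater, its x axis along the tube rack's x axis (either way round).
- pcr_rack: Loose white PCR tube rack with 32 tiny greyish clear caps, about 70 g: 80 mm along its x, 44 mm along its y, body 22 mm high with flat sides (caps 2 mm more). Origin at the centre of its flat underside. Goes on top of the cooling block, 45 mm above its underside, long axes parallel.
- bottle: Loose small white reagent bottle with a blue cap, standing: round, 32 mm in diameter and straight-sided up to 42 mm, then narrowing to a cap 20 mm wide, 68 mm high in all, about 50 g. Origin at the centre of its underside. Goes in front of the tube rack, its centre 86 mm from the rack's centre towards the rack's front.
- jar: Loose wide squat amber glass jar with a white screw cap, standing: round, 56 mm in diameter and straight-sided up to 32 mm, then a cap 54 mm wide, 46 mm high in all, about 120 g. Origin at the centre of its underside. Goes in front of the heater, its centre 108 mm from the heater's centre towards the heater's front.
- timer: Bystander: loose white bench timer lying flat, 52 mm (x) by 62 mm (y), 16 mm high; origin at the centre of its underside. Not to be disturbed.
- purple_tubes: Bystander: loose small white foam holder, 50 x 50 mm, with four purple-capped blood tubes, 68 mm high in all; origin at the centre of its underside. Not to be disturbed. (The big rack of purple tubes and the pipette at the far edge are fixed scenery.)
- marker: Bystander: loose marker pen, white with black cap, lying along its x axis, 127 mm long, 14 mm thick; origin under its middle. Not to be disturbed.
There are look-alikes about, which are no part of the job. Leave any yellow look-alike of the jar alone. What is shaped like the bottle but yellow is not meant.

How it is judged:
By the outcome, as a careful person would: the job done as asked, in the order asked, and still so for the second after the job is handed in, with the robot touching nothing.
It also fails if it takes over 115 s, if anything falls off the work surface, if the arm or the gripper's body presses on something with over 40 N, if the wrist force passes 120 N, or if a joint passes its speed limit or range.

## Working session

There is one attempt and no reset: what is moved stays moved. The work goes in short steps, Python scripts to look and compute and a shell command to move; the robot and the scene stay as the last step left them, time stands still between calls to the robot, and variables do not carry over. Pictures are saved under pics/ and viewed, and the job is handed in when it is done.

```bash
ls -la; mkdir -p pics; python3 - <<'E'
from plant import telemetry, vision, nets
import cv2, numpy as np
print(telemetry.read_state())
for n in ["top","side"]:
    p=vision.snapshot(n)
    cv2.imwrite(f"pics/{n}0.png",cv2.resize(p["pixels"][:,:,::-1],(784,588),interpolation=cv2.INTER_CUBIC))
    print(n,p["intrinsics"],p["origin"],p["rotation"])
    for t in "tube_rack heater cooling_block pcr_rack bottle jar timer purple_tubes marker".split():
        for f in (nets.boxes_of,nets.spot_point):
            print(t,f.__name__,[(np.round(d["location"],3).tolist(),round(d["score"],2)) for d in f(p,t)][:4])
E
```

```text
total 12
drwxr-xr-x  3 agent agent 4096 Dec  7 13:52 .
drwxr-xr-x 23 root  root  4096 Dec  7 13:52 ..
drwxr-xr-x  2 agent agent 4096 Dec  7 13:52 pics
{'time': 0.0, 'joint_positions': array([-1.39109854e+00,  3.59523679e-01,  1.51143872e+00,  2.79445838e-05,
        1.27247233e+00, -1.15138448e-01]), 'qd': array([-0.00227798, -0.00169218, -0.00212145, -0.00118102,  0.00090609,
       -0.00065382]), 'joint_efforts': array([-3.96256219e-03, -5.15391183e+01, -2.70725334e+01,  6.71173981e-02,
        3.51634773e-02, -1.54695554e-04]), 'position': array([ 0.17420016, -0.57339624,  0.20069611]), 'eef_rot': array([ 2.0637    ,  0.30836783, -2.06376836]), 'force': array([-0.33034316, -0.30400039, -0.72146386]), 'wrist_torque': array([-0.00652619,  0.01154203, -0.0231908 ]), 'opening': 1.003323108423271}
top [[386.15912467   0.         276.60959389]
 [  0.         386.15912467 202.48556715]
 [  0.           0.           1.        ]] [0.328636   0.00535271 1.04656543] [-2.14437747  2.17406153 -0.16355401]
tube_rack call [([0.558, 0.359], 0.83)]
tube_rack call []
heater call [([0.368, 0.388], 0
[... 1134 characters left out ...]
_block call [([0.544, 0.314], 0.84)]
cooling_block call [([0.542, 0.328], 0.94)]
pcr_rack call [([0.649, 0.815], 0.62)]
pcr_rack call [([0.647, 0.824], 0.83), ([0.508, 0.844], 0.38)]
bottle call [([0.439, 0.834], 0.73), ([0.506, 0.821], 0.71)]
bottle call [([0.508, 0.848], 0.86), ([0.446, 0.851], 0.86)]
jar call [([0.387, 0.315], 0.94), ([0.458, 0.335], 0.93), ([0.434, 0.29], 0.91)]
jar call [([0.433, 0.315], 0.73), ([0.392, 0.336], 0.67), ([0.455, 0.347], 0.58)]
timer call [([0.472, 0.53], 0.78)]
timer call []
purple_tubes call [([0.492, 0.264], 0.89), ([0.505, 0.826], 0.31)]
purple_tubes call [([0.489, 0.283], 0.85)]
marker call [([0.582, 0.964], 0.94)]
marker call [([0.587, 0.966], 0.59)]
```

View pics/top0.png

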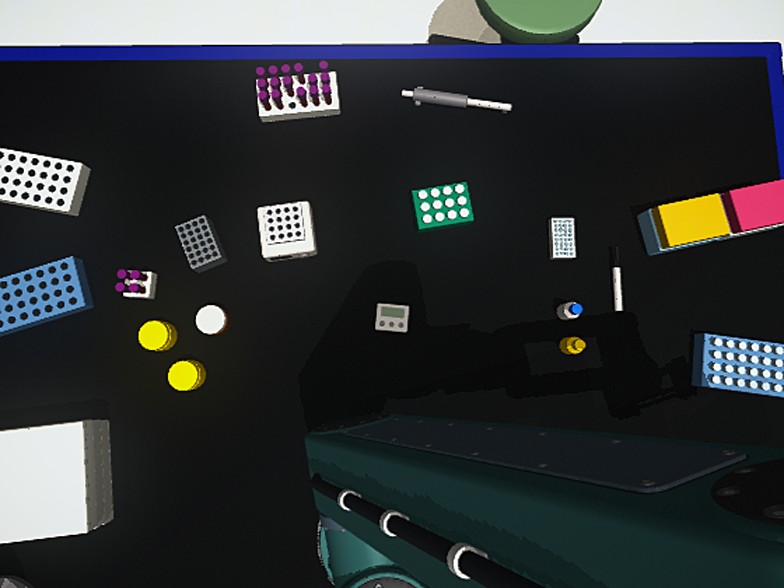

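View pics/side0.png

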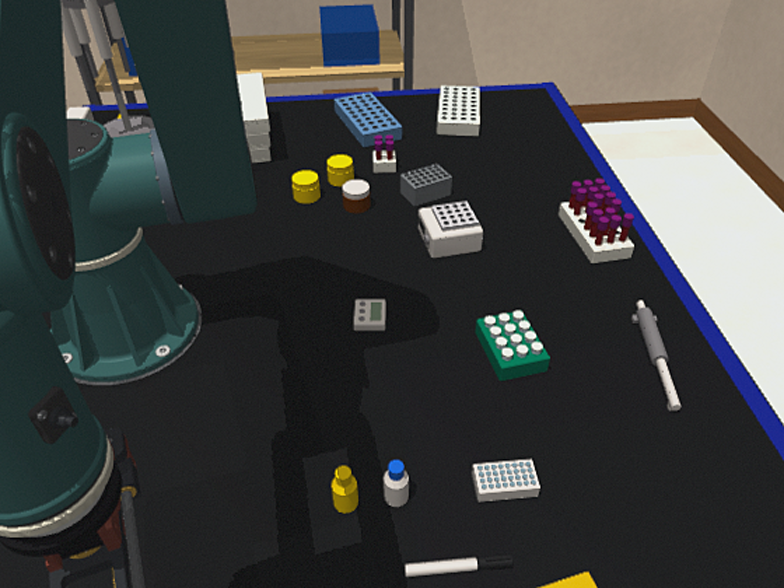

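```bash
cat > h.py <<'E'
import numpy as np, cv2
from scipy.spatial.transform import Rotation as R
from scipy.optimize import least_squares
def cam(p):
    Rm=np.array(p["rotation"],float)
    Rm=R.from_rotvec(Rm).as_matrix() if Rm.size==3 else Rm
    return p["intrinsics"],np.array(p["origin"]),Rm
def proj(c,P):
    K,o,Rm=c
    q=(np.asarray(P)-o)@Rm
    q=q@K.T
    return q[:,:2]/q[:,2:]
def back(c,uv,z):
    K,o,Rm=c
    d=Rm@np.linalg.inv(K)@np.array([uv[0],uv[1],1.])
    return o+d*(z-o[2])/d[2]
def box(x,y,z0,z1):
    return [(sx*x/2,sy*y/2,z) for sx in(-1,1) for sy in(-1,1) for z in(z0,z1)]
def cyl(r,z0,z1):
    return [(r*np.cos(a),r*np.sin(a),z) for a in np.linspace(0,2*np.pi,48,endpoint=False) for z in(z0,z1)]
M=dict(tube_rack=box(.08,.11,0,.032),heater=box(.1,.1,0,.05)+box(.066,.066,.05,.06),
 cooling_block=box(.09,.06,0,.045),pcr_rack=box(.08,.044,0,.022),
 bottle=cyl(.016,0,.042)+cyl(.01,.05,.068),jar=cyl(.028,0,.032)+cyl(.027,.032,.046),
 timer=box(.052,.062,0,.016),purple_tubes=box(.05,.05,0,.02),marker=box(.127,.014,0,.014))
def pts(name,q,z=0):
    v=np.array(M[name]); c,s=np.cos(q[2]),np.sin(q[2])
    return np.c_[q[0]+c*v[:,0]-s*v[:,1],q[1]+s*v[:,0]+c*v[:,1],v[:,2]+z]
TH=np.linspace(0,2*np.pi,72,endpoint=False); U=np.c_[np.cos(TH),np.sin(TH)]
def sup(P): return (np.asarray(P)@U.T).max(0)
def mask(p,center,rad,kind="bright",thr=45):
    im=p["pixels"].astype(int); mx=im.max(2)
    m=mx>thr
    if kind=="green": m=(im[...,1]>im[...,0]+25)&(im[...,1]>50)
    h,w=m.shape; yy,xx=np.mgrid[:h,:w]
    m&=((xx-center[0])**2+(yy-center[1])**2)<rad**2
    m=m.astype(np.uint8)
    n,l,st,ce=cv2.connectedComponentsWithStats(cv2.morphologyEx(m,cv2.MORPH_CLOSE,np.ones((3,3))))
    i=1+np.argmax(st[1:,4]); return (l==i)
def hullpts(m):
    # boundary corners of mask pixels, shrunk slightly
    r,c=np.nonzero(m); P=np.c_[c,r].astype(float)
    Q=np.r_[P+[.25,.25],P+[-.25,.25],P+[.25,-.25],P-[.25,.25]]
    return Q[cv2.convexHull(Q.astype(np.float32),returnPoints=False)[:,0]]
def fit(name,obs,q0,z=0,free_yaw=True):
    tg=[(c,sup(hullpts(m))) for c,m in obs]
    def f(q):
        q=[q[0],q[1],q[2] if free_yaw else q0[2]]
        return np.concatenate([sup(proj(c,pts(name,q,z)))-t for c,t in tg])
    r=least_squares(f,q0,loss="soft_l1",diff_step=1e-4,x_scale=[.01,.01,.1])
    n=len(TH); return r.x,[np.sqrt(np.mean(f(r.x)[i*n:(i+1)*n]**2)) for i in range(len(obs))]
def draw(img,c,name,q,z=0,s=1.4,col=(0,0,255)):
    P=proj(c,pts(name,q,z)); hl=cv2.convexHull((P*s+s/2).astype(np.float32)).astype(int)
    cv2.polylines(img,[hl],True,col,1)
def show(p,fn,items,crop=None,s=1.4):
    img=cv2.resize(p["pixels"][:,:,::-1],None,fx=s,fy=s,interpolation=cv2.INTER_CUBIC)
    for n,q,z in items: draw(img,cam(p),n,q,z,s)
    if crop: img=img[crop[1]:crop[3],crop[0]:crop[2]]
    cv2.imwrite(fn,img)
E
cat > m0.py <<'E'
from h import *
from plant import vision
import pickle
T=vision.snapshot("top");S=vision.snapshot("side");ct,cs=cam(T),cam(S)
seeds=dict(tube_rack=(443,205),heater=(287,231),cooling_block=(200,242),pcr_rack=(563,238),bottle=(567,310),jar=(211,319),timer=(393,318))
ss=dict(tube_rack=(512,343),heater=(452,230),cooling_block=(426,184),pcr_rack=(506,480),bottle=(396,482),jar=(356,195),timer=(370,314))
rad=dict(tube_rack=(36,45),heater=(36,36),cooling_block=(33,24),pcr_rack=(28,32),bottle=(15,26),jar=(17,17),timer=(22,25))
sd={}
for n in seeds:
    a=np.array(seeds[n])/1.4;b=np.array(ss[n])/1.4
    k="green" if n=="tube_rack" else "bright"
    mt,ms=mask(T,a,rad[n][0],k),mask(S,b,rad[n][1],k,30 if n=="jar" else 45)
    g=back(ct,a,.03)
    best=None
    for y in ([0] if n in("bottle","jar") else [-.3,0,.3]):
        o=fit(n,[(ct,mt),(cs,ms)],[g[0],g[1],y])
        if best is None or sum(o[1])<sum(best[1]): best=o
    t=fit(n,[(ct,mt)],best[0]);s=fit(n,[(cs,ms)],best[0])
    print(n,best[0].round(4),np.round(best[1],2),'top',t[0].round(4),np.round(t[1],2),'side',s[0].round(4),np.round(s[1],2),mt.sum(),ms.sum())
    sd[n]=best[0]
pickle.dump(sd,open("p0.pkl","wb"))
show(T,"pics/top1.png",[(n,q,0) for n,q in sd.items()]); show(S,"pics/side1.png",[(n,q,0) for n,q in sd.items()])
E
python3 m0.py
```

```text
tube_rack [ 0.6185 -0.1216  0.148 ] [0.86 2.16] top [ 0.6196 -0.1221  0.1502] [0.8] side [ 0.618  -0.1215  0.1458] [2.13] 830 1129
heater [0.5697 0.1814 0.1264] [1.28 5.41] top [0.5714 0.1786 0.1284] [0.94] side [0.568  0.1916 0.1342] [4.45] 1559 1815
cooling_block [0.5492 0.3431 0.3757] [0.87 4.18] top [0.5495 0.3445 0.3899] [0.76] side [0.5487 0.3235 0.2322] [2.86] 813 1032
pcr_rack [ 0.5542 -0.3573 -0.0117] [0.49 0.28] top [ 0.5556 -0.3574 -0.0137] [0.34] side [ 0.5536 -0.3574 -0.0092] [0.18] 557 1287
bottle [ 0.4105 -0.3584  0.0206] [0.31 0.46] top [ 0.4113 -0.3581  0.0084] [0.21] side [ 0.4101 -0.3586  0.1637] [0.42] 185 531
jar [0.4024 0.3179 0.0806] [0.8  5.18] top [0.4024 0.3181 0.1395] [0.8] side [0.4001 0.3016 0.2257] [5.54] 406 887
timer [ 0.4028 -0.0196 -0.1095] [0.53 0.52] top [ 0.4038 -0.0196 -0.0924] [0.44] side [ 0.402  -0.0196 -0.1157] [0.46] 447 530
```

View pics/top1.png

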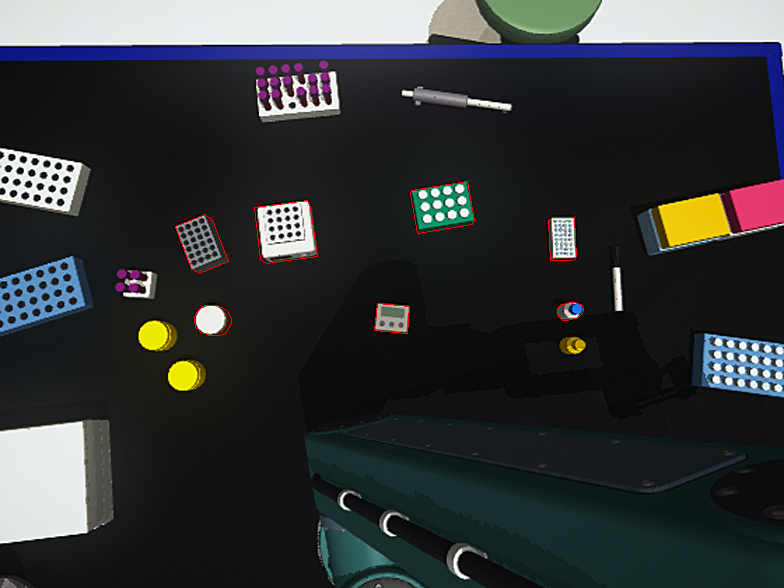

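View pics/side1.png

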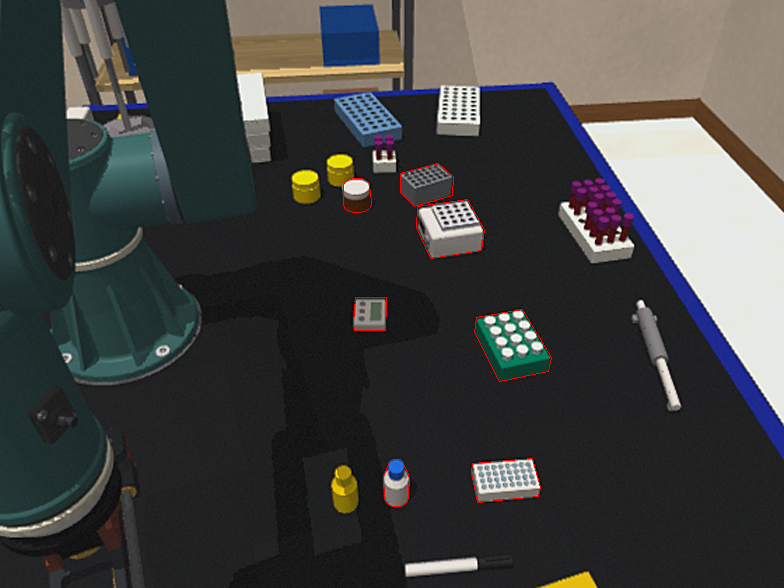

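```bash
cat >> h.py <<'E'
def gmask(p,name,q,z=0,grow=3,kind="bright",thr=40,close=7):
    c=cam(p); h,w=p["pixels"].shape[:2]
    a=np.zeros((h,w),np.uint8); cv2.fillConvexPoly(a,cv2.convexHull(proj(c,pts(name,q,z)).round().astype(np.int32)),1)
    a=cv2.dilate(a,cv2.getStructuringElement(cv2.MORPH_ELLIPSE,(2*grow+1,)*2))
    im=p["pixels"].astype(int); m=(im.max(2)>thr)
    if kind=="green": m=(im[...,1]>im[...,0]+25)&(im[...,1]>50)
    m=(m&(a>0)).astype(np.uint8)
    m=cv2.morphologyEx(m,cv2.MORPH_CLOSE,np.ones((close,close)))&a
    n,l,st,_=cv2.connectedComponentsWithStats(m); i=1+np.argmax(st[1:,4])
    return l==i
E
cat > m1.py <<'E'
from h import *
from plant import vision
import pickle
T=vision.snapshot("top");S=vision.snapshot("side");ct,cs=cam(T),cam(S)
pickle.dump((T,S),open("snap0.pkl","wb"))
sd=pickle.load(open("p0.pkl","rb"))
for n in sd:
    q=sd[n]
    for it in range(4):
        k="green" if n=="tube_rack" else "bright"
        g=3 if it<2 else 2
        mt,ms=gmask(T,n,q,0,g,k),gmask(S,n,q,0,g,k,25 if n=="jar" else 40)
        best=fit(n,[(ct,mt),(cs,ms)],q); q=best[0]
    t=fit(n,[(ct,mt)],q);s=fit(n,[(cs,ms)],q)
    print(n,q.round(4),np.round(best[1],2),'top',t[0].round(4),np.round(t[1],2),'side',s[0].round(4),np.round(s[1],2))
    sd[n]=q
pickle.dump(sd,open("p1.pkl","wb"))
def crop(p,fn,names,box):
    s=3; img=cv2.resize(p["pixels"][:,:,::-1],None,fx=s,fy=s,interpolation=cv2.INTER_CUBIC)
    for n in names: draw(img,cam(p),n,sd[n],0,s)
    b=[v*s for v in box]; cv2.imwrite(fn,img[b[1]:b[3],b[0]:b[2]])
crop(T,"pics/t2.png",sd,(110,120,370,260))
crop(S,"pics/s2.png",sd,(230,100,420,290))
E
python3 m1.py
```

```text
tube_rack [ 0.6187 -0.1214  0.1465] [0.86 0.7 ] top [ 0.6197 -0.1221  0.1495] [0.8] side [ 0.6184 -0.1208  0.1413] [0.68]
heater [0.5694 0.1802 0.1256] [1.16 1.25] top [0.5715 0.1785 0.125 ] [0.92] side [0.5681 0.1843 0.136 ] [0.85]
cooling_block [0.5484 0.344  0.3951] [0.68 0.6 ] top [0.5494 0.3443 0.3874] [0.62] side [0.5473 0.343  0.4157] [0.51]
pcr_rack [ 0.5542 -0.3573 -0.012 ] [0.48 0.29] top [ 0.5556 -0.3574 -0.0137] [0.34] side [ 0.5537 -0.3574 -0.0102] [0.2]
bottle [ 0.4104 -0.3584 -0.0339] [0.33 0.49] top [ 0.4113 -0.3581 -0.1225] [0.21] side [ 0.41   -0.3585 -0.0199] [0.46]
jar [0.4024 0.3178 0.0946] [0.56 2.77] top [0.4024 0.3179 0.0951] [0.56] side [ 0.4023  0.3125 -3.0473] [2.84]
timer [ 0.4027 -0.0204 -0.111 ] [0.51 0.4 ] top [ 0.4039 -0.02   -0.1081] [0.39] side [ 0.4019 -0.021  -0.1125] [0.3]
```

View pics/t2.png

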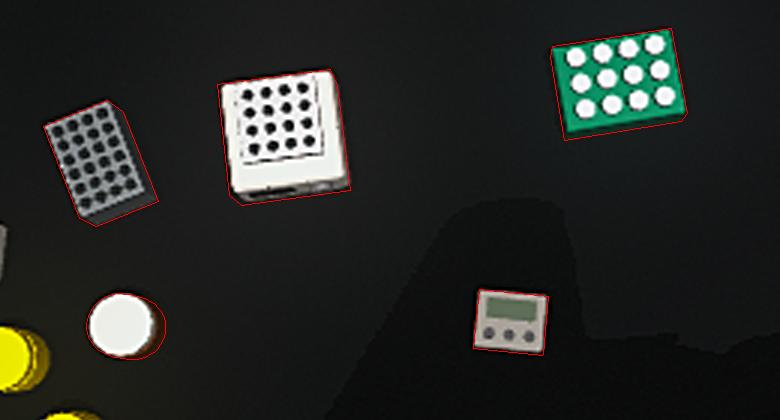

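View pics/s2.png

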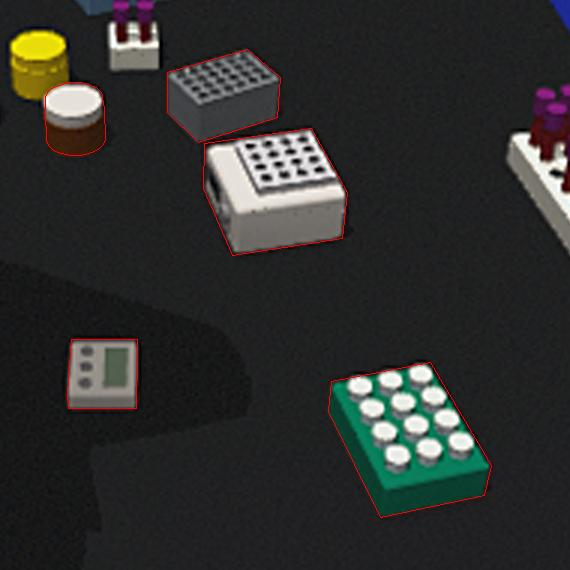

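```bash
cat > m2.py <<'E'
from h import *
import pickle
T,S=pickle.load(open("snap0.pkl","rb")); sd=pickle.load(open("p1.pkl","rb"))
from itertools import product
def blobs(p,name,q,z,dark):
    c=cam(p); s=6
    v=np.array([w for w in M[name]]); zt=z
    uv=proj(c,pts(name,q)); lo=uv.min(0).astype(int)-3; hi=uv.max(0).astype(int)+4
    g=cv2.resize(p["pixels"][lo[1]:hi[1],lo[0]:hi[0]],None,fx=s,fy=s,interpolation=cv2.INTER_CUBIC)
    g=(g.min(2) if not dark else g.max(2)).astype(np.uint8)
    # restrict to top face polygon
    D=dict(tube_rack=(.078,.108),heater=(.062,.062),cooling_block=(.088,.058))[name]
    cs,sn=np.cos(q[2]),np.sin(q[2])
    P=[(q[0]+cs*a-sn*b,q[1]+sn*a+cs*b,z) for a,b in [(D[0]/2,D[1]/2),(D[0]/2,-D[1]/2),(-D[0]/2,-D[1]/2),(-D[0]/2,D[1]/2)]]
    a=np.zeros(g.shape,np.uint8); cv2.fillConvexPoly(a,((proj(c,P)-lo+.5)*s).astype(np.int32),1)
    th,_=cv2.threshold(g[a>0].reshape(-1,1),0,255,cv2.THRESH_OTSU)
    m=((g<th) if dark else (g>th)).astype(np.uint8)&a
    n,l,st,ce=cv2.connectedComponentsWithStats(m)
    med=np.median(st[1:,4][st[1:,4]>20]); k=[i for i in range(1,n) if .5*med<st[i,4]<1.7*med]
    return [back(c,(ce[i]+.5)/s-.5+lo,z)[:2] for i in k]
for name,z,dark,nx,ny in [("tube_rack",.043,0,3,4),("heater",.06,1,4,4),("cooling_block",.045,1,6,4)]:
    for lab,p in(("top",T),("side",S)):
        q=sd[name]; B=np.array(blobs(p,name,q,z,dark))
        c,s=np.cos(q[2]),np.sin(q[2])
        L=(B-q[:2])@np.array([[c,-s],[s,c]])
        # grid fit: assign by spacing
        best=None
        for px in np.arange(.010,.030,.0005):
          for py in np.arange(.010,.030,.0005):
            cx=(np.arange(nx)-(nx-1)/2)*px; cy=(np.arange(ny)-(ny-1)/2)*py
            ix=np.abs((L[:,:1]-np.median(L[:,0]))-cx).argmin(1); iy=np.abs((L[:,1:]-np.median(L[:,1]))-cy).argmin(1)
            e=np.mean((L[:,0]-np.median(L[:,0])-cx[ix])**2+(L[:,1]-np.median(L[:,1])-cy[iy])**2)
            if best is None or e<best[0]: best=(e,ix-(nx-1)/2,iy-(ny-1)/2)
        e,ix,iy=best
        def f(v):
            c,s=np.cos(v[2]),np.sin(v[2]); a,b=ix*v[3],iy*v[4]
            return np.r_[v[0]+c*a-s*b-B[:,0],v[1]+s*a+c*b-B[:,1]]
        r=least_squares(f,[q[0],q[1],q[2],.02,.02],loss="soft_l1",f_scale=.001)
        print(name,lab,len(B),r.x.round(4),"rms mm",1e3*np.sqrt(np.mean(r.fun**2)).round(5))
E
python3 m2.py
```

```text
tube_rack top 12 [ 0.6187 -0.1212  0.1564  0.024   0.024 ] rms mm 0.12999999999999998
tube_rack side 12 [ 0.6174 -0.1232  0.1564  0.0241  0.024 ] rms mm 0.08
heater top 12 [0.5717 0.1792 0.1259 0.0106 0.016 ] rms mm 2.14
heater side 8 [0.5622 0.1771 0.1345 0.016  0.016 ] rms mm 0.2
cooling_block top 18 [0.557  0.3407 0.3984 0.0105 0.0094] rms mm 4.4
cooling_block side 3 [0.5579 0.3479 0.6285 0.0162 0.0177] rms mm 1.32
```

```bash
sed -i 's/heater=(.062,.062),cooling_block=(.088,.058)/heater=(.085,.075),cooling_block=(.084,.054)/; s/th,_=cv2.threshold.*/th=cv2.threshold(g[a>0].reshape(-1,1),0,255,cv2.THRESH_OTSU)[0] if name!="cooling_block" else {"top":60,"side":70}[lab]/' m2.py
sed -i 's/med=np.median/print(np.percentile(g[a>0],[5,25,50,75,95]),th,sorted(st[1:,4])); med=np.median/; s/np.arange(.010,.030,.0005)/np.arange(.012,.026,.0005)/g' m2.py
python3 m2.py
```

```text
[  0.   8.  22. 219. 255.] 123.0 [np.int32(1141), np.int32(1151), np.int32(1170), np.int32(1174), np.int32(1184), np.int32(1189), np.int32(1192), np.int32(1198), np.int32(1199), np.int32(1205), np.int32(1215), np.int32(1219)]
tube_rack top 12 [ 0.6187 -0.1212  0.1564  0.024   0.024 ] rms mm 0.12999999999999998
[  0.  28.  97. 217. 244.] 131.0 [np.int32(1336), np.int32(1336), np.int32(1416), np.int32(1434), np.int32(1436), np.int32(1456), np.int32(1498), np.int32(1518), np.int32(1535), np.int32(1535), np.int32(1602), np.int32(1625)]
tube_rack side 12 [ 0.6174 -0.1232  0.1564  0.0241  0.024 ] rms mm 0.08
[ 16. 159. 238. 245. 255.] 147.0 [np.int32(6), np.int32(6), np.int32(8), np.int32(19), np.int32(22), np.int32(52), np.int32(59), np.int32(78), np.int32(103), np.int32(183), np.int32(185), np.int32(215), np.int32(385), np.int32(392), np.int32(406), np.int32(409), np.int32(412), np.int32(413), np.int32(414), np.int32(415), np.int32(416), np.int32(418), np.int32(420), np.int32(433), np.int32(435), np.int32(438), np.int32(439), np.int32(441)]
heater top 17 [0.5772 0.1774 0.1626 0.0188 0.01
[... 672 characters left out ...]
.int32(329), np.int32(329), np.int32(335), np.int32(344), np.int32(344), np.int32(345), np.int32(345), np.int32(345), np.int32(349), np.int32(358)]
cooling_block top 24 [0.5494 0.3436 0.3942 0.0138 0.0138] rms mm 0.09000000000000001
[ 42.  69.  94. 119. 139.] 70 [np.int32(1), np.int32(6), np.int32(63), np.int32(78), np.int32(94), np.int32(96), np.int32(97), np.int32(101), np.int32(102), np.int32(104), np.int32(106), np.int32(109), np.int32(110), np.int32(111), np.int32(112), np.int32(114), np.int32(119), np.int32(120), np.int32(120), np.int32(123), np.int32(124), np.int32(132), np.int32(142), np.int32(144), np.int32(245)]
cooling_block side 22 [0.5397 0.3438 0.4028 0.018  0.0164] rms mm 5.44
```

```bash
python3 - <<'E'
import sys,re
s=open('m1.py').read()
print(re.findall(r'.*heater.*',s)[:2])
E
python3 - <<'E'
import cv2,pickle
T,S=pickle.load(open("snap0.pkl","rb"))
i=cv2.hconcat([cv2.resize(T["pixels"][140:200,115:235,::-1],None,fx=6,fy=6,interpolation=cv2.INTER_NEAREST)])
cv2.imwrite("pics/t3.png",i)
E
```

```text
[]
```

View pics/t3.png

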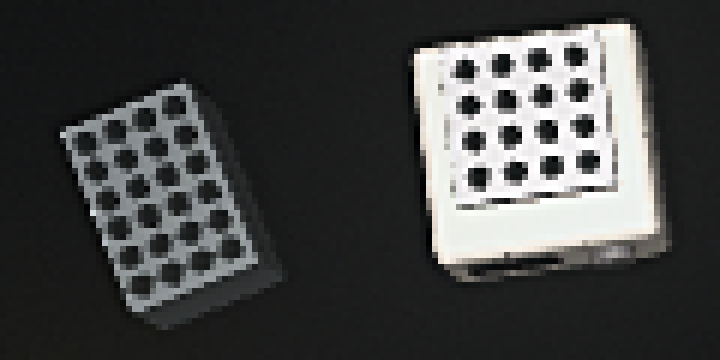

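```bash
sed -i 's/+box(.066,.066,.05,.06)/+[(a+.014,b,z) for a,b,z in box(.064,.066,.05,.06)]/' h.py
sed -i 's/k=\[i for i in range(1,n) if /k=[i for i in range(1,n) if (name!="heater" or (lab=="top" and 380<st[i,4]<445) or (lab=="side" and 220<st[i,4]<310)) and /; s/med=np.median(st\[1:,4\]\[st\[1:,4\]>20\])/med=np.median(st[1:,4][st[1:,4]>60])/;s/print(np.percentile[^;]*;//' m2.py; sed -i 's/rms mm/rms mm",B.shape,"/' m2.py; python3 m2.py; python3 m1.py | head -2
```

```text
tube_rack [ 0.6188 -0.1213  0.1484] [0.96 0.7 ] top [ 0.6199 -0.1219  0.158 ] [0.9] side [ 0.6184 -0.1208  0.1413] [0.68]
heater [0.5694 0.1802 0.1274] [1.16 1.25] top [0.5715 0.1785 0.125 ] [0.92] side [0.5679 0.1842 0.138 ] [0.85]  File "m2.py", line 19
    med=np.median(st[1:,4][st[1:,4]>60]); k=[i for i in range(1,n) if (name!="heater" or (lab=="top" and 380<st[i,4]<445) or (lab=="side" and 220<st[i,4]<310)) and .5*med<st[i,4]<1.7*med]
IndentationError: unexpected indent
```

```bash
sed -i 's/^ *med=np.median/    med=np.median/' m2.py; python3 m2.py
```

```text
tube_rack top 12 [ 0.6187 -0.1212  0.1564  0.024   0.024 ] rms mm (12, 2)  0.12999999999999998
tube_rack side 12 [ 0.6174 -0.1232  0.1562  0.0241  0.024 ] rms mm (12, 2)  0.08
heater top 16 [0.5797 0.1802 0.1317 0.016  0.016 ] rms mm (16, 2)  0.11
heater side 11 [0.5668 0.1762 0.1279 0.0237 0.0178] rms mm (11, 2)  7.3
cooling_block top 24 [0.5494 0.3436 0.3941 0.0138 0.0138] rms mm (24, 2)  0.09000000000000001
cooling_block side 22 [0.5397 0.3438 0.4053 0.018  0.0164] rms mm (22, 2)  5.46
```

```bash
cat > plan.py <<'E'
import sys, json
from h import *
from plant import telemetry
# usage: plan(x,y,ztcp,jaw_yaw_deg) -> local shift and turn from the measured pose; jaw yaw = direction of tool y (mod 180)
def tool(): 
    s=telemetry.read_state(); return np.array(s["position"]),R.from_rotvec(s["eef_rot"]).as_matrix(),s
def yawof(Rm): return np.degrees(np.arctan2(Rm[1,1],Rm[0,1]))
def plan(legs,p=None,Rm=None):
    if p is None: p,Rm,s=tool()
    print("tcp",p.round(4),"toolx",Rm[:,0].round(3),"jaw yaw",yawof(Rm).round(2))
    for L in legs:
        t=np.array(L[:3]); 
        sh=Rm.T@(t-p)
        Rt=Rm
        if len(L)>3:
            a=np.radians(L[3]); 
            best=None
            for k in (0,180,-180):
                b=np.radians(L[3]+k); y=np.array([np.cos(b),np.sin(b),0]); x=np.array([0,0,-1.]); C=np.c_[x,y,np.cross(x,y)]
                rv=R.from_matrix(Rm.T@C).as_rotvec(degrees=True)
                if best is None or np.linalg.norm(rv)<np.linalg.norm(best[0]): best=(rv,C)
            rv,Rt=best
        else: rv=np.zeros(3)
        print("to",L,"shift mm",(sh*1e3).round(1),"(min rows %d)"%np.ceil(np.linalg.norm(sh)/.0625),"then turn",rv.round(2))
        p,Rm=t,Rt
E
python3 - <<'E'
from plan import *
import pickle
T,S=pickle.load(open("snap0.pkl","rb"))
for n,uv,z in [("purple holder",(139,287),.02),("yel jar1",(153,333),.046),("yel jar2",(183,374),.046),("yel bottle cap",(578,345),.068),("marker a",(615,248),.007),("marker b",(617,310),.007)]:
    print(n,back(cam(T),(np.array(uv)+.5)/1.4-.5,z).round(3))
p,Rm,s=tool(); print(Rm.round(3))
j=np.degrees(.394)+90
plan([(.5,-.25,.2),(.6,0.05,.2),(.5494,.3438,.12,j),(.5494,.3438,.006,j)])
E
```

```text
purple holder [0.467 0.46  0.02 ]
yel jar1 [0.378 0.419 0.046]
yel jar2 [0.303 0.362 0.046]
yel bottle cap [ 0.345 -0.355  0.068]
marker a [ 0.535 -0.463  0.007]
marker b [ 0.412 -0.458  0.007]
[[-0.     0.291 -0.957]
 [ 0.    -0.957 -0.291]
 [-1.    -0.     0.   ]]
tcp [ 0.1743 -0.5741  0.2015] toolx [-0.  0. -1.] jaw yaw -73.11
to (0.5, -0.25, 0.2) shift mm [   1.5 -215.5 -405.8] (min rows 8) then turn [0. 0. 0.]
to (0.6, 0.05, 0.2) shift mm [   0.  -258.  -182.8] (min rows 6) then turn [0. 0. 0.]
to (0.5494, 0.3438, 0.12, np.float64(112.57453712815443)) shift mm [  80.  -295.8  -36.9] (min rows 5) then turn [-5.68  0.    0.01]
to (0.5494, 0.3438, 0.006, np.float64(112.57453712815443)) shift mm [114.   0.   0.] (min rows 2) then turn [0. 0. 0.]
```

```bash
python3 -m handwheel '[[0.0878,[0,-0.0215,-0.0406],[0,0,0]],[0.0878,[0,-0.0215,-0.0406],[0,0,0]],[0.0878,[0,-0.0215,-0.0406],[0,0,0]],[0.0878,[0,-0.0215,-0.0406],[0,0,0]],[0.0878,[0,-0.0215,-0.0406],[0,0,0]],[0.0878,[0,-0.0215,-0.0406],[0,0,0]],[0.0878,[0,-0.0215,-0.0406],[0,0,0]],[0.0878,[0,-0.0215,-0.0406],[0,0,0]],[0.0878,[0,-0.0215,-0.0406],[0,0,0]],[0.0878,[0,-0.0215,-0.0406],[0,0,0]],[0.0878,[0,-0.0323,-0.0229],[0,0,0]],[0.0878,[0,-0.0323,-0.0229],[0,0,0]],[0.0878,[0,-0.0323,-0.0229],[0,0,0]],[0.0878,[0,-0.0323,-0.0229],[0,0,0]],[0.0878,[0,-0.0323,-0.0229],[0,0,0]],[0.0878,[0,-0.0323,-0.0229],[0,0,0]],[0.0878,[0,-0.0323,-0.0229],[0,0,0]],[0.0878,[0,-0.0323,-0.0229],[0,0,0]]]' 50
python3 -m handwheel '[[0.0878,[0.01,-0.037,-0.0046],[-2.8,0,0]],[0.0878,[0.01,-0.037,-0.0046],[-2.8,0,0]],[0.0878,[0.01,-0.037,-0.0046],[0,0,0]],[0.0878,[0.01,-0.037,-0.0046],[0,0,0]],[0.0878,[0.01,-0.037,-0.0046],[0,0,0]],[0.0878,[0.01,-0.037,-0.0046],[0,0,0]],[0.0878,[0.01,-0.037,-0.0046],[0,0,0]],[0.0878,[0.01,-0.037,-0.0046],[0,0,0]],[0.0878,[0,0,0],[0,0,0]],[0.0878,[0,0,0],[0,0,0]]]'
python3 - <<'E'
from plan import *
j=np.degrees(.394)+90
plan([(.5494,.3438,.006,j)]); print(tool()[2])
E
```

```text
time: 4.45
position: [0.6009, 0.0513, 0.2016]
eef_rot: [2.063, 0.306, -2.063]
force: [0.7, -0.2, 0.3]
opening: 0.999
time: 5.7
position: [0.5268, 0.3384, 0.1217]
eef_rot: [2.006, 0.399, -2.006]
force: [0.4, -0.8, 0.0]
opening: 1.001
tcp [0.5268 0.3384 0.1217] toolx [ 0. -0. -1.] jaw yaw -67.48
to (0.5494, 0.3438, 0.006, np.float64(112.57453712815443)) shift mm [115.7   3.6 -22.9] (min rows 2) then turn [-0.05  0.   -0.03]
{'time': 5.7, 'joint_positions': array([ 4.61063159e-01,  4.72545043e-01,  1.53910266e+00, -4.90989330e-04,
        1.13003043e+00,  1.63900895e+00]), 'qd': array([-0.01959979, -0.00927537, -0.00191226, -0.00060025, -0.00086592,
        0.00070473]), 'joint_efforts': array([ 1.03599206e+00, -5.57358170e+01, -2.44511282e+01,  9.70302871e-02,
       -7.18015479e-02,  9.88981192e-03]), 'position': array([0.52681362, 0.33844094, 0.1216936 ]), 'eef_rot': array([ 2.00562223,  0.39885142, -2.00555343]), 'force': array([ 0.40049248, -0.82624327,  0.00143739]), 'wrist_torque': array([-0.00011407, -0.05233623,  0.02641135]), 'opening': 1.0013273644597798}
```

```bash
python3 -m handwheel '[[0.0878,[0.01,0.0018,-0.0115],[0,0,0]],[0.0878,[0.01,0.0018,-0.0115],[0,0,0]],[0.0878,[0.02,0,0],[0,0,0]],[0.0878,[0.015,0,0],[0,0,0]],[0.0878,[0,0,0],[0,0,0]]]'
python3 - <<'E'
from plan import *
from plant import vision
j=np.degrees(.394)+90
plan([(.5494,.3438,.006,j)])
S=vision.snapshot("side");cv2.imwrite("pics/s4.png",cv2.resize(S["pixels"][60:260,170:400,::-1],None,fx=3,fy=3,interpolation=cv2.INTER_CUBIC))
E
```

```text
time: 6.32
position: [0.5484, 0.3434, 0.0647]
eef_rot: [2.003, 0.397, -2.009]
force: [-0.2, 0.5, 0.2]
opening: 0.998
tcp [0.5484 0.3434 0.0647] toolx [-0.003 -0.001 -1.   ] jaw yaw -67.54
to (0.5494, 0.3438, 0.006, np.float64(112.57453712815443)) shift mm [58.7  0.  -1.3] (min rows 1) then turn [-0.11  0.19 -0.01]
```

View pics/s4.png

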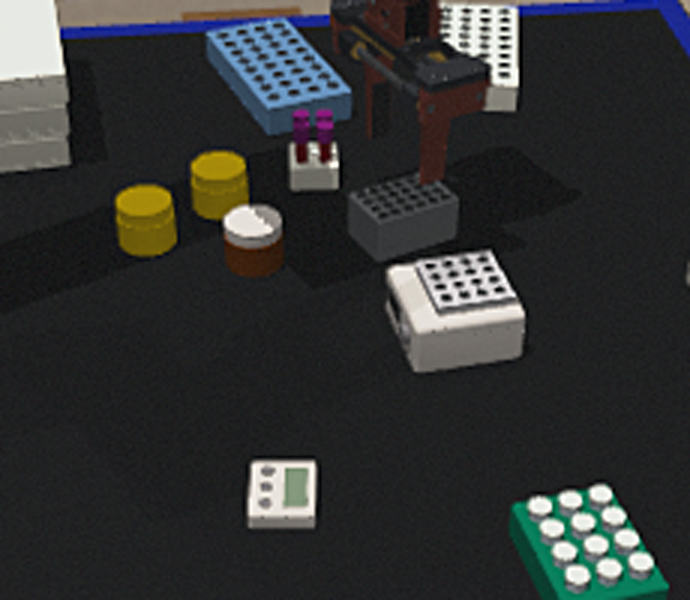

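The gripper stands above the block (crop ~(430,170)) with its jaws either side. The way down is clear, so I descend and grip.

```bash
python3 -m handwheel '[[0.0878,[0.02,0,-0.0013],[0,0.2,0]],[0.0878,[0.02,0,0],[0,0,0]],[0.0878,[0.018,0,0],[0,0,0]],[0.0878,[0,0,0],[0,0,0]],[0.07,[0,0,0],[0,0,0]],[0.05,[0,0,0],[0,0,0]],[0.05,[0,0,0],[0,0,0]],[0.05,[0,0,0],[0,0,0]],[0.05,[0,0,0],[0,0,0]],[0.05,[0,0,0],[0,0,0]]]' 50
```

```text
time: 7.62
position: [0.5514, 0.3447, 0.0094]
eef_rot: [2.011, 0.399, -2.001]
force: [1.6, -3.1, 6.1]
opening: 0.679
```

```bash
python3 -m handwheel '[[0.05,[-0.01,0,0],[0,0,0]],[0.05,[-0.02,0,0],[0,0,0]],[0.05,[-0.03,0,0],[0,0,0]],[0.05,[-0.03,0,0],[0,0,0]],[0.05,[-0.03,0,0],[0,0,0]],[0.05,[0,0,0],[0,0,0]],[0.05,[0,0,0],[0,0,0]]]'
python3 - <<'E'
from plan import *
from plant import vision
mid=(.5948,.0285); j=np.degrees(.1564)+90
plan([(mid[0],mid[1],.13,j),(mid[0],mid[1],.01,j)])
for n in("side","top"):
    S=vision.snapshot(n);cv2.imwrite(f"pics/{n}5.png",cv2.resize(S["pixels"][60:260,(170 if n=="side" else 80):400,::-1],None,fx=2.4,fy=2.4,interpolation=cv2.INTER_CUBIC))
E
```

```text
time: 8.5
position: [0.549, 0.3445, 0.1272]
eef_rot: [2.007, 0.4, -2.005]
force: [-0.3, -0.5, -5.6]
opening: 0.68
tcp [0.549  0.3445 0.1272] toolx [ 0.001  0.001 -1.   ] jaw yaw -67.51
to (0.5948, 0.0285, 0.13, np.float64(98.96105991584608)) shift mm [ -3.  309.5  78.5] (min rows 6) then turn [13.53 -0.07  0.03]
to (0.5948, 0.0285, 0.01, np.float64(98.96105991584608)) shift mm [120.   0.   0.] (min rows 2) then turn [0. 0. 0.]
```

View pics/side5.png

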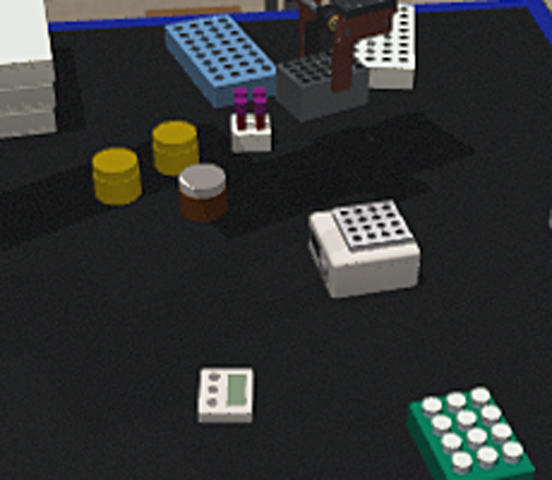

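View pics/top5.png

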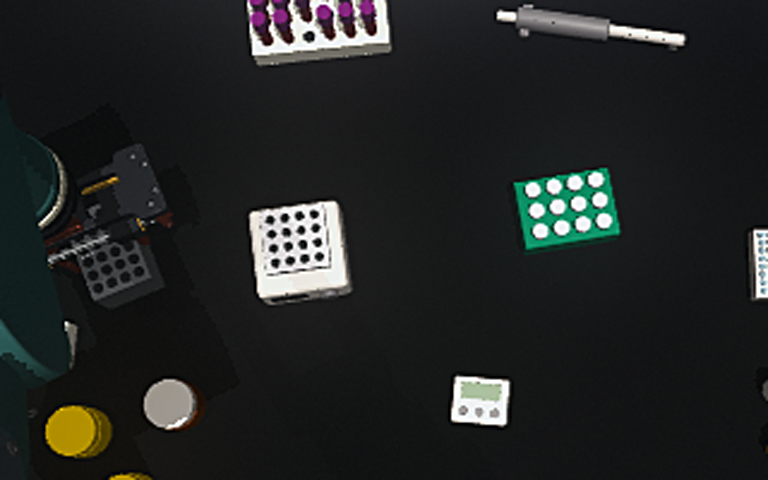

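```bash
python3 -m handwheel '[[0.05,[-0.0004,0.015,0.004],[0,0,0]],[0.05,[-0.0004,0.031,0.008],[0,0,0]],[0.05,[-0.0004,0.031,0.008],[0,0,0]],[0.05,[-0.0004,0.031,0.008],[0,0,0]],[0.05,[-0.0004,0.031,0.008],[0,0,0]],[0.05,[-0.0004,0.031,0.008],[0,0,0]],[0.05,[-0.0004,0.031,0.008],[0,0,0]],[0.05,[-0.0004,0.031,0.008],[0,0,0]],[0.05,[0,0.031,0.008],[0,0,0]],[0.05,[0,0.031,0.007],[0,0,0]],[0.05,[0,0.0155,0.0035],[0,0,0]],[0.05,[0,0,0],[5,0,0]],[0.05,[0,0,0],[5,0,0]],[0.05,[0,0,0],[3.5,0,0]],[0.05,[0.02,0,0],[0,0,0]],[0.05,[0.03,0,0],[0,0,0]],[0.05,[0.02,0,0],[0,0,0]],[0.05,[0,0,0],[0,0,0]],[0.05,[0,0,0],[0,0,0]]]'
python3 - <<'E'
from plan import *
mid=(.5955,.0287); j=np.degrees(.1564)+90
plan([(mid[0],mid[1],.0094,j)])
E
```

```text
time: 10.98
position: [0.5967, 0.0288, 0.0621]
eef_rot: [2.144, 0.17, -2.136]
force: [-0.1, 0.2, -3.5]
opening: 0.679
tcp [0.5967 0.0288 0.0621] toolx [ 0.004  0.001 -1.   ] jaw yaw -81.01
to (0.5955, 0.0287, 0.0094, np.float64(98.96105991584608)) shift mm [52.6 -0.   1.5] (min rows 1) then turn [ 0.03 -0.23  0.05]
```

```bash
python3 -m handwheel '[[0.05,[0.02,0,0.0015],[0,0,0]],[0.05,[0.02,0,0],[0,0,0]],[0.05,[0.009,0,0],[0,0,0]],[0.05,[0,0,0],[0,0,0]],[0.05,[0,0,0],[0,0,0]]]'
python3 -m handwheel '[[0.05,[0.0015,0,0],[0,0,0]],[0.05,[0.0015,0,0],[0,0,0]],[0.05,[0,0,0],[0,0,0]]]'
python3 - <<'E'
from plan import *
mid=(.5955,.0287); j=np.degrees(.1564)+90
plan([(mid[0],mid[1],.0094,j)]); print(tool()[2]["force"])
E
```

```text
time: 11.6
position: [0.5959, 0.0286, 0.0135]
eef_rot: [2.146, 0.169, -2.135]
force: [-0.2, 0.4, -4.9]
opening: 0.679
time: 11.98
position: [0.5949, 0.0287, 0.0095]
eef_rot: [2.144, 0.17, -2.137]
force: [-0.1, 0.2, -3.3]
opening: 0.683
tcp [0.5949 0.0287 0.0095] toolx [ 0.003  0.001 -1.   ] jaw yaw -81.01
to (0.5955, 0.0287, 0.0094, np.float64(98.96105991584608)) shift mm [ 0.1  0.1 -0.6] (min rows 1) then turn [ 0.03 -0.19  0.05]
[-0.11079498  0.21601851 -3.30814667]
```

Near contact (the weight on the wrist is dropping). I lower a touch more, then release.

```bash
python3 -m handwheel '[[0.05,[0.001,0,0],[0,0,0]],[0.05,[0.001,0,0],[0,0,0]],[0.05,[0,0,0],[0,0,0]]]'
python3 -m handwheel '[[0.0878,[0,0,0],[0,0,0]],[0.0878,[0,0,0],[0,0,0]],[0.0878,[0,0,0],[0,0,0]],[0.0878,[0,0,0],[0,0,0]],[0.0878,[-0.015,0,0],[0,0,0]],[0.0878,[-0.03,0,0],[0,0,0]],[0.0878,[-0.05,0,0],[0,0,0]],[0.0878,[-0.05,0,0],[0,0,0]],[0.0878,[0,0,0],[0,0,0]]]'
python3 - <<'E'
from plan import *
plan([(.5542,-.3573,.16,90-.7)])
E
```

```text
time: 12.35
position: [0.5949, 0.0287, 0.0093]
eef_rot: [2.144, 0.17, -2.136]
force: [-6.0, 0.6, 13.7]
opening: 0.678
time: 13.48
position: [0.5982, 0.0283, 0.158]
eef_rot: [2.154, 0.168, -2.126]
force: [-0.2, 0.4, 0.1]
opening: 0.998
tcp [0.5982 0.0283 0.158 ] toolx [ 0.013  0.001 -1.   ] jaw yaw -81.01
to (0.5542, -0.3573, 0.16, 89.3) shift mm [ -2.8 374.  103.7] (min rows 7) then turn [ 9.69 -0.75 -0.01]
```

```bash
python3 -m handwheel '[[0.0878,[0,0.0374,0.0104],[0,0,0]],[0.0878,[0,0.0374,0.0104],[0,0,0]],[0.0878,[0,0.0374,0.0104],[0,0,0]],[0.0878,[0,0.0374,0.0104],[0,0,0]],[0.0878,[0,0.0374,0.0104],[0,0,0]],[0.0878,[0,0.0374,0.0104],[0,0,0]],[0.0878,[0,0.0374,0.0104],[0,0,0]],[0.0878,[0,0.0374,0.0104],[0,0,0]],[0.0878,[0,0.0374,0.0104],[0,0,0]],[0.0878,[0,0.0374,0.0104],[0,0,0]],[0.0878,[0,0,0],[4.8,-0.75,0]],[0.0878,[0,0,0],[4.8,0,0]],[0.0878,[0,0,0],[0,0,0]]]'
cat > m3.py <<'E'
from h import *
from plant import vision
import pickle
T=vision.snapshot("top");S=vision.snapshot("side");ct,cs=cam(T),cam(S)
pickle.dump((T,S),open("snap1.pkl","wb"))
q=[.5948,.0285,.1564]
for it in range(4):
    g=5 if it<2 else 3
    mt,ms=gmask(T,"cooling_block",q,0,g),gmask(S,"cooling_block",q,0,g)
    q,e=fit("cooling_block",[(ct,mt),(cs,ms)],q)
print(q.round(4),e,fit("cooling_block",[(ct,mt)],q)[0].round(4),fit("cooling_block",[(cs,ms)],q)[0].round(4))
sd=pickle.load(open("p1.pkl","rb")); sd["cooling_block"]=q; pickle.dump(sd,open("p1.pkl","wb"))
show(T,"pics/t6.png",[("cooling_block",q,0)]);show(S,"pics/s6.png",[("cooling_block",q,0)])
from plan import plan
plan([(.5542,-.3573,.06,90-.7),(.5542,-.3573,.004,90-.7)])
E
python3 m3.py; sed 's/snap0/snap1/' m2.py>m2b.py; python3 m2b.py
```

```text
time: 15.1
position: [0.5496, -0.3568, 0.1511]
eef_rot: [-2.204, 0.01, 2.228]
force: [-0.4, 0.8, 0.6]
opening: 1.002
[0.5914 0.0282 0.154 ] [np.float64(2.259619940069081), np.float64(1.8000965561907747)] [0.5865 0.0281 0.1216] [0.5943 0.0299 0.2163]
tcp [ 0.5499 -0.3568  0.1514] toolx [-0.011  0.001 -1.   ] jaw yaw -90.5
to (0.5542, -0.3573, 0.06, 89.3) shift mm [91.3  0.5 -5.3] (min rows 2) then turn [0.2  0.61 0.03]
to (0.5542, -0.3573, 0.004, 89.3) shift mm [56.  0.  0.] (min rows 1) then turn [0. 0. 0.]
tube_rack top 1 [ 0.6023 -0.0987  0.1482  0.02    0.0076] rms mm (1, 2)  0.0
tube_rack side 1 [ 0.6418 -0.1467  0.1485  0.02    0.0343] rms mm (1, 2)  0.0
heater top 9 [0.5906 0.1898 0.0892 0.0246 0.0101] rms mm (9, 2)  5.52
heater side 6 [0.588  0.1872 0.0084 0.028  0.0092] rms mm (6, 2)  5.44
cooling_block top 14 [0.6105 0.039  0.1492 0.0102 0.0093] rms mm (14, 2)  5.22
cooling_block side 18 [0.5822 0.036  0.1187 0.0177 0.0203] rms mm (18, 2)  5.8
```

View pics/t6.png

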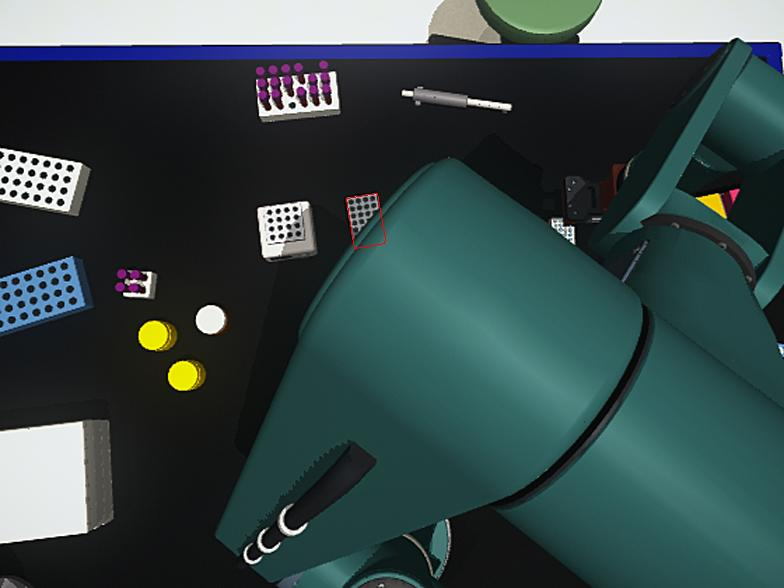

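View pics/s6.png

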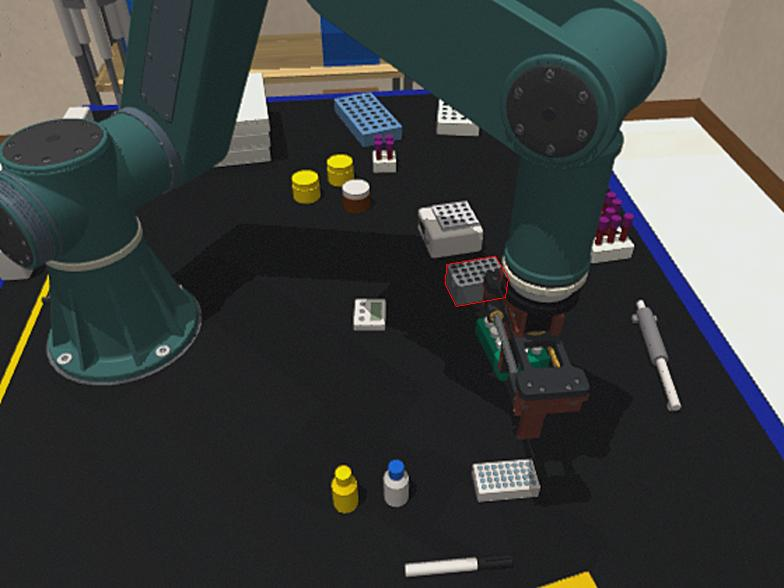

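```bash
python3 -m handwheel '[[0.0878,[-0.007,0.027,0.042],[0,0,0]],[0.0878,[-0.007,0.027,0.042],[0,0,0]],[0.0878,[-0.007,0.027,0.042],[0,0,0]],[0.0878,[-0.007,0.027,0.042],[0,0,0]],[0.0878,[-0.007,0.027,0.042],[0,0,0]],[0.0878,[-0.007,0.027,0.042],[0,0,0]],[0.0878,[0,0,0],[0,0,0]]]'
python3 m3.py; python3 m2b.py
```

```text
time: 16.08
position: [0.2945, -0.5185, 0.197]
eef_rot: [-2.205, 0.017, 2.227]
force: [0.1, 0.0, -0.8]
opening: 1.002
[0.5918 0.0292 0.1445] [np.float64(0.7664040857960912), np.float64(0.37987198497991576)] [0.5935 0.029  0.1429] [0.5908 0.029  0.1485]
tcp [ 0.2969 -0.5162  0.1962] toolx [-0.009  0.    -1.   ] jaw yaw -90.63
to (0.5542, -0.3573, 0.06, 89.3) shift mm [ 133.9 -161.7 -256.8] (min rows 6) then turn [0.07 0.53 0.02]
to (0.5542, -0.3573, 0.004, 89.3) shift mm [56.  0.  0.] (min rows 1) then turn [0. 0. 0.]
tube_rack top 12 [ 0.6187 -0.1212  0.1564  0.024   0.024 ] rms mm (12, 2)  0.12000000000000001
tube_rack side 12 [ 0.6174 -0.1232  0.1564  0.0241  0.024 ] rms mm (12, 2)  0.08
heater top 16 [0.5797 0.1802 0.1316 0.016  0.016 ] rms mm (16, 2)  0.11
heater side 11 [0.5668 0.1762 0.1282 0.0237 0.0178] rms mm (11, 2)  7.3
cooling_block top 24 [0.5923 0.0296 0.1585 0.0138 0.0138] rms mm (24, 2)  0.12000000000000001
cooling_block side 24 [0.5909 0.0285 0.159  0.0138 0.0138] rms mm (24, 2)  0.22
```

View pics/t6.png

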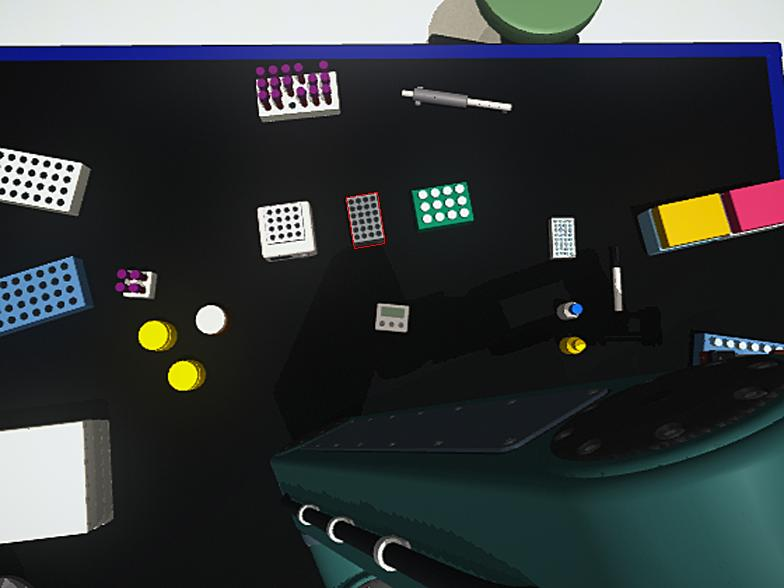

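View pics/s6.png

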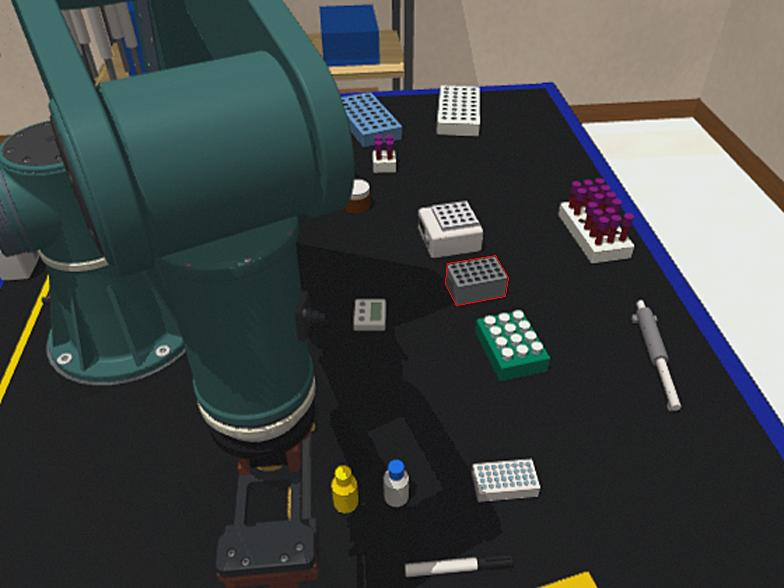

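```bash
python3 - <<'E'
from plan import *
j=np.degrees(.1575)+90
plan([(.55,-.25,.2),(.592,.029,.12,j),(.592,.029,.008,j)])
E
```

```text
tcp [ 0.2969 -0.5162  0.1962] toolx [-0.009  0.    -1.   ] jaw yaw -90.63
to (0.55, -0.25, 0.2) shift mm [  -6.  -269.  -250.1] (min rows 6) then turn [0. 0. 0.]
to (0.592, 0.029, 0.12, np.float64(99.02408527331046)) shift mm [  79.7 -279.4  -39.7] (min rows 5) then turn [-9.66  0.53  0.06]
to (0.592, 0.029, 0.008, np.float64(99.02408527331046)) shift mm [112.   0.   0.] (min rows 2) then turn [0. 0. 0.]
```

```bash
python3 -m handwheel '[[0.0878,[-0.001,-0.0384,-0.0357],[0,0,0]],[0.0878,[-0.001,-0.0384,-0.0357],[0,0,0]],[0.0878,[-0.001,-0.0384,-0.0357],[0,0,0]],[0.0878,[-0.001,-0.0384,-0.0357],[0,0,0]],[0.0878,[-0.001,-0.0384,-0.0357],[0,0,0]],[0.0878,[-0.001,-0.0384,-0.0357],[0,0,0]],[0.0878,[0,-0.0384,-0.0357],[0,0,0]],[0.0878,[0.01,-0.0349,-0.005],[0,0,0]],[0.0878,[0.01,-0.0349,-0.005],[0,0,0]],[0.0878,[0.01,-0.0349,-0.005],[0,0,0]],[0.0878,[0.01,-0.0349,-0.005],[0,0,0]],[0.0878,[0.01,-0.0349,-0.005],[0,0,0]],[0.0878,[0.01,-0.0349,-0.005],[0,0,0]],[0.0878,[0.01,-0.0349,-0.005],[0,0,0]],[0.0878,[0.01,-0.0349,-0.005],[0,0,0]],[0.0878,[0,0,0],[-4.8,0.5,0]],[0.0878,[0,0,0],[-4.8,0,0]],[0.0878,[0,0,0],[0,0,0]],[0.0878,[0,0,0],[0,0,0]],[0.0878,[0,0,0],[0,0,0]]]'
python3 - <<'E'
from plan import *
j=np.degrees(.1575)+90
plan([(.592,.029,.065,j)])
E
```

```text
time: 18.68
position: [0.5919, 0.0287, 0.1194]
eef_rot: [2.139, 0.168, -2.141]
force: [-0.3, -0.2, -1.0]
opening: 0.999
tcp [0.5919 0.0287 0.1194] toolx [-0.001  0.    -1.   ] jaw yaw -81.04
to (0.592, 0.029, 0.065, np.float64(99.02408527331046)) shift mm [54.4 -0.3 -0.2] (min rows 1) then turn [-0.06  0.06  0.03]
```

```bash
python3 -m handwheel '[[0.0878,[0.03,0,0],[0,0,0]],[0.0878,[0.03,0,0],[0,0,0]],[0.0878,[0.03,0,0],[0,0,0]],[0.0878,[0.02,0,0],[0,0,0]],[0.0878,[0,0,0],[0,0,0]],[0.0878,[0,0,0],[0,0,0]],[0.0878,[0,0,0],[0,0,0]]]'
python3 -m handwheel '[[0.05,[0,0,0],[0,0,0]],[0.05,[0,0,0],[0,0,0]],[0.05,[0,0,0],[0,0,0]],[0.05,[0,0,0],[0,0,0]],[0.05,[0,0,0],[0,0,0]]]'
python3 - <<'E'
from plan import *
j=np.degrees(.1564)+90
plan([(.592,.029,.008,j)])
E
```

```text
time: 19.55
position: [0.5928, 0.0283, 0.0105]
eef_rot: [2.141, 0.168, -2.139]
force: [-0.2, 0.2, 0.7]
opening: 1.0
time: 20.18
position: [0.5919, 0.0284, 0.0095]
eef_rot: [2.139, 0.169, -2.141]
force: [-0.5, -0.1, 2.0]
opening: 0.674
tcp [0.5919 0.0284 0.0095] toolx [-0.001  0.    -1.   ] jaw yaw -81.0
to (0.592, 0.029, 0.008, np.float64(98.96105991584608)) shift mm [ 1.5 -0.6 -0.2] (min rows 1) then turn [0.04 0.05 0.01]
```

```bash
python3 -m handwheel '[[0.05,[-0.004,0,0],[0,0,0]],[0.05,[0,0,-0.0027],[0,0,0]],[0.05,[0,0,0],[0,0,0]],[0.05,[0.002,0,0],[0,0,0]],[0.05,[0.002,0,0],[0,0,0]],[0.05,[0,0,0],[0,0,0]],[0.05,[0,0,0],[0,0,0]]]'
python3 - <<'E'
from plan import *
plan([(.5948,.0285,.0095)]);print(tool()[2]["force"])
E
```

```text
time: 21.05
position: [0.5943, 0.0289, 0.0095]
eef_rot: [2.138, 0.169, -2.141]
force: [-2.3, 0.6, 2.3]
opening: 0.678
tcp [0.5943 0.0289 0.0095] toolx [-0.001  0.    -1.   ] jaw yaw -81.01
to (0.5948, 0.0285, 0.0095) shift mm [ 0.   0.5 -0.5] (min rows 1) then turn [0. 0. 0.]
[-2.27513635  0.60219041  2.31812082]
```

Good: it moved 2.4 mm, as wanted. I release, go up and cross to the PCR rack.

```bash
python3 -m handwheel '[[0.0878,[0,0,0],[0,0,0]],[0.0878,[0,0,0],[0,0,0]],[0.0878,[0,0,0],[0,0,0]],[0.0878,[0,0,0],[0,0,0]],[0.0878,[-0.02,0,0],[0,0,0]],[0.0878,[-0.04,0,0],[0,0,0]],[0.0878,[-0.05,0,0],[0,0,0]],[0.0878,[-0.03,0.0374,0.0099],[0,0,0]],[0.0878,[0,0.0374,0.0099],[0,0,0]],[0.0878,[0,0.0374,0.0099],[0,0,0]],[0.0878,[0,0.0374,0.0099],[0,0,0]],[0.0878,[0,0.0374,0.0099],[0,0,0]],[0.0878,[0,0.0374,0.0099],[0,0,0]],[0.0878,[0,0.0374,0.0099],[0,0,0]],[0.0878,[0,0.0374,0.0099],[0,0,0]],[0.0878,[0,0.0374,0.0099],[0,0,0]],[0.0878,[0,0.0374,0.0099],[0,0,0]],[0.0878,[0,0,0],[4.8,0,0]],[0.0878,[0,0,0],[4.8,0,0]],[0.0878,[0,0,0],[0,0,0]]]'
python3 - <<'E'
from plan import *
plan([(.5542,-.3573,.05,90-.7),(.5542,-.3573,.004,90-.7)])
E
```

```text
time: 23.55
position: [0.5551, -0.3561, 0.1491]
eef_rot: [-2.215, 0.011, 2.218]
force: [0.0, -0.2, 0.6]
opening: 0.997
tcp [ 0.5551 -0.3561  0.1491] toolx [-0.001  0.    -1.   ] jaw yaw -90.58
to (0.5542, -0.3573, 0.05, 89.3) shift mm [99.1  1.2  0.7] (min rows 2) then turn [0.12 0.08 0.02]
to (0.5542, -0.3573, 0.004, 89.3) shift mm [46.  0.  0.] (min rows 1) then turn [0. 0. 0.]
```

```bash
python3 -m handwheel '[[0.075,[0.03,0.0012,0.0007],[0,0,0]],[0.075,[0.03,0,0],[0,0,0]],[0.075,[0.03,0,0],[0,0,0]],[0.075,[0.025,0,0],[0,0,0]],[0.075,[0.018,0,0],[0,0,0]],[0.075,[0.01,0,0],[0,0,0]],[0.075,[0,0,0],[0,0,0]],[0.075,[0,0,0],[0,0,0]]]' 20
python3 -m handwheel '[[0.035,[0,0,0],[0,0,0]],[0.035,[0,0,0],[0,0,0]],[0.035,[0,0,0],[0,0,0]],[0.035,[0,0,0],[0,0,0]],[0.035,[0,0,0],[0,0,0]],[0.035,[0,0,0],[0,0,0]]]' 20
```

```text
time: 24.55
position: [0.5551, -0.3577, 0.0072]
eef_rot: [-2.217, 0.012, 2.216]
force: [0.4, -0.1, -1.2]
opening: 0.854
time: 25.3
position: [0.5544, -0.3572, 0.0063]
eef_rot: [-2.215, 0.011, 2.217]
force: [0.1, -0.0, -0.7]
opening: 0.4
```

```bash
python3 - <<'E'
from plan import *
from plant import vision
S=vision.snapshot("side");cv2.imwrite("pics/s7.png",cv2.resize(S["pixels"][250:410,230:430,::-1],None,fx=3.8,fy=3.6,interpolation=cv2.INTER_CUBIC))
print(tool()[2])
E
```

```text
{'time': 25.35, 'joint_positions': array([-6.76703854e-01,  6.50001913e-01,  1.54431386e+00, -6.19375651e-04,
        9.48378978e-01,  9.05070678e-01]), 'qd': array([ 0.0011662 ,  0.00136232,  0.00012163, -0.00079304, -0.00095948,
       -0.00072558]), 'joint_efforts': array([-6.54037067e-04, -6.25197816e+01, -2.04232657e+01,  4.36504302e-02,
       -4.08290746e-02, -6.61523359e-05]), 'position': array([ 0.55437318, -0.35717174,  0.00627795]), 'eef_rot': array([-2.21466929,  0.0114404 ,  2.21727501]), 'force': array([-0.11380035,  0.23111572, -0.38608044]), 'wrist_torque': array([ 0.02290361, -0.01036847, -0.03155314]), 'opening': 0.39757331971215315}
```

View pics/s7.png

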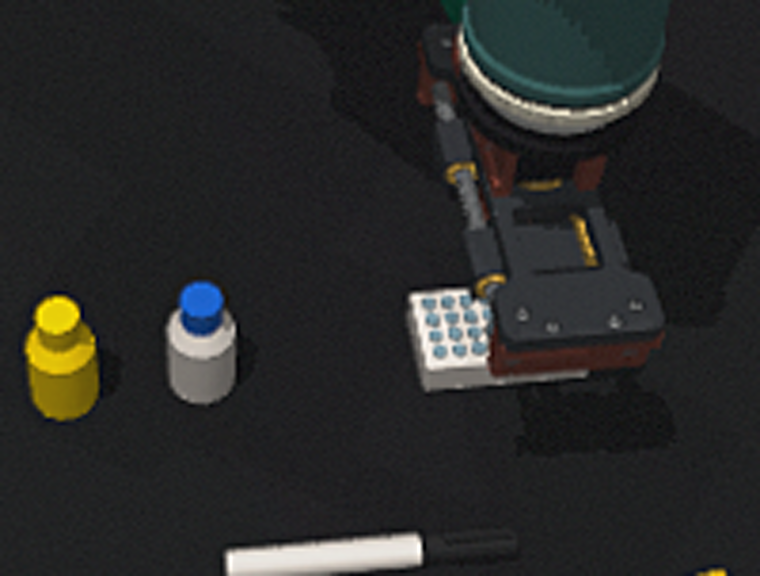

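```bash
python3 - <<'E'
from plan import *
from plant import vision
S=vision.snapshot("side");T=vision.snapshot("top")
a=cv2.convertScaleAbs(cv2.resize(S["pixels"][300:370,320:420,::-1],(780,546),interpolation=cv2.INTER_CUBIC),alpha=1.8)
cs=cam(S)
p,Rm,s=tool()
for d in (0.0176,-.0176):
  for x in (0,-.019,-.06):
    for w in (.01,-.01):
      P=p+Rm@np.array([x,d,w]); uv=proj(cs,[P])[0]; uv=((uv+.5-[320,300])*7.8); cv2.circle(a,tuple(uv.astype(int)),4,(0,0,255) if d>0 else (0,255,0),-1)
cv2.imwrite("pics/s8.png",a)
cv2.imwrite("pics/t8.png",cv2.resize(T["pixels"][100:280,330:530,::-1],None,fx=3.5,fy=3.2,interpolation=cv2.INTER_CUBIC))
E
```

```text
(no output)
```

View pics/s8.png

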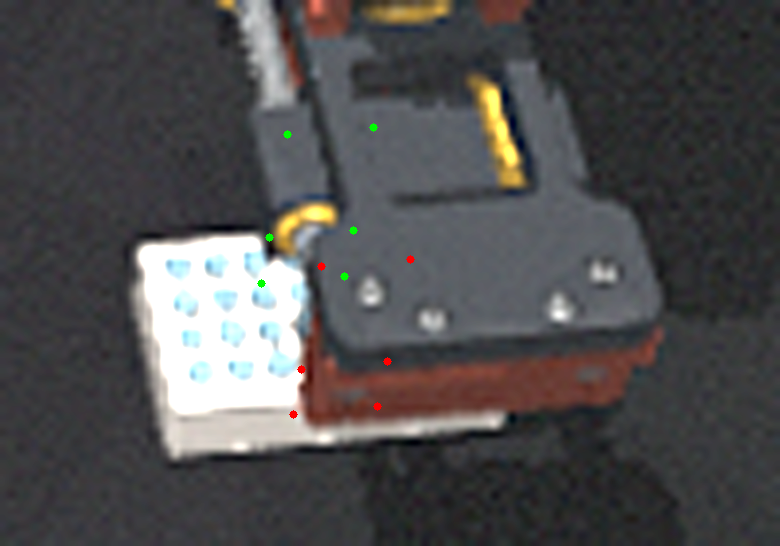

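View pics/t8.png

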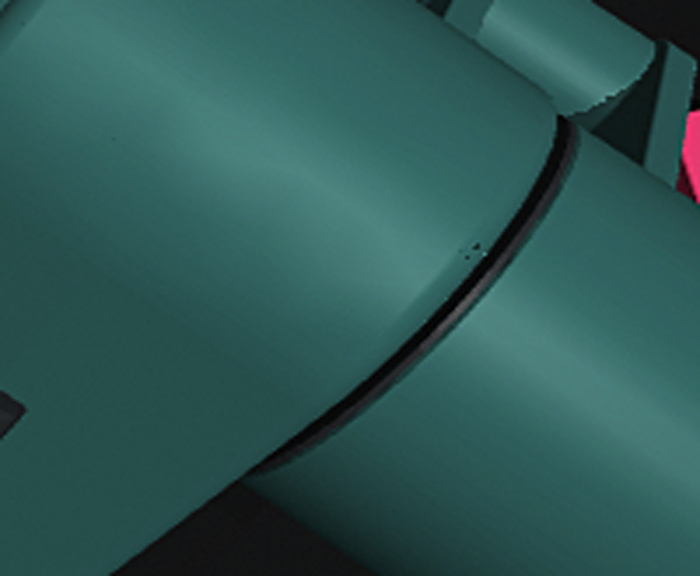

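```bash
python3 -m handwheel '[[0.075,[0,0,0],[0,0,0]],[0.075,[0,0,0],[0,0,0]],[0.075,[0,0,0],[0,0,0]],[0.075,[0.002,0,0],[0,0,0]],[0.075,[0.0015,0,0],[0,0,0]],[0.075,[0,0,0],[0,0,0]]]' 20
python3 - <<'E'
from plan import *
from plant import vision
plan([(.5542,-.3573,.002,90-.7)]); print(tool()[2]["force"])
S=vision.snapshot("side")
a=cv2.convertScaleAbs(cv2.resize(S["pixels"][300:370,320:420,::-1],(780,546),interpolation=cv2.INTER_CUBIC),alpha=1.8)
cv2.imwrite("pics/s9.png",a)
E
```

```text
time: 26.2
position: [0.5543, -0.3571, 0.0026]
eef_rot: [-2.214, 0.011, 2.217]
force: [-0.9, -0.1, -0.1]
opening: 0.851
tcp [ 0.5543 -0.3571  0.0026] toolx [-0.001  0.    -1.   ] jaw yaw -90.61
to (0.5542, -0.3573, 0.002, 89.3) shift mm [0.6 0.2 0.1] (min rows 1) then turn [0.09 0.08 0.03]
[-0.91669007 -0.11767755 -0.05064923]
```

View pics/s9.png

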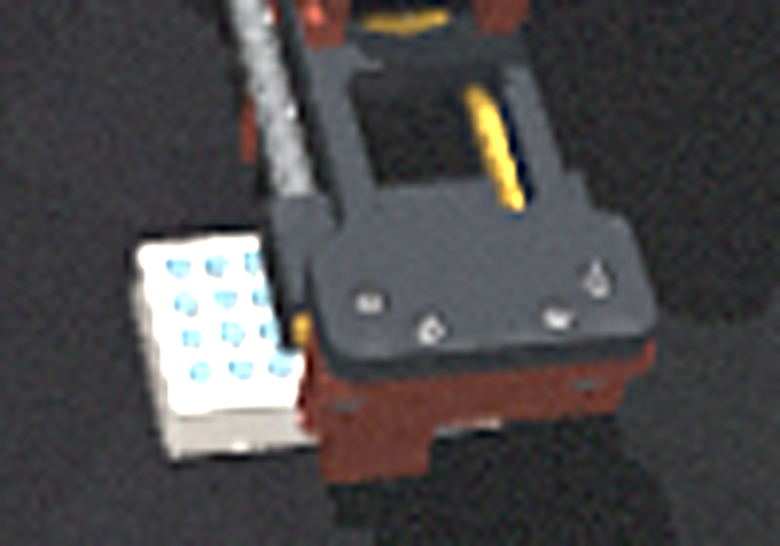

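```bash
python3 -m handwheel '[[0.038,[0,0,0],[0,0,0]],[0.038,[0,0,0],[0,0,0]],[0.038,[0,0,0],[0,0,0]],[0.038,[0,0,0],[0,0,0]],[0.038,[0,0,0],[0,0,0]]]' 20
python3 - <<'E'
from plan import *
from plant import vision
print(tool()[2]["force"])
S=vision.snapshot("side")
a=cv2.convertScaleAbs(cv2.resize(S["pixels"][300:370,320:420,::-1],(780,546),interpolation=cv2.INTER_CUBIC),alpha=1.8)
cv2.imwrite("pics/s10.png",a)
E
```

```text
time: 26.88
position: [0.5544, -0.3573, 0.0029]
eef_rot: [-2.215, 0.012, 2.217]
force: [-0.3, -0.8, -1.6]
opening: 0.435
[-0.26606329 -0.84717366 -1.56525229]
```

View pics/s10.png

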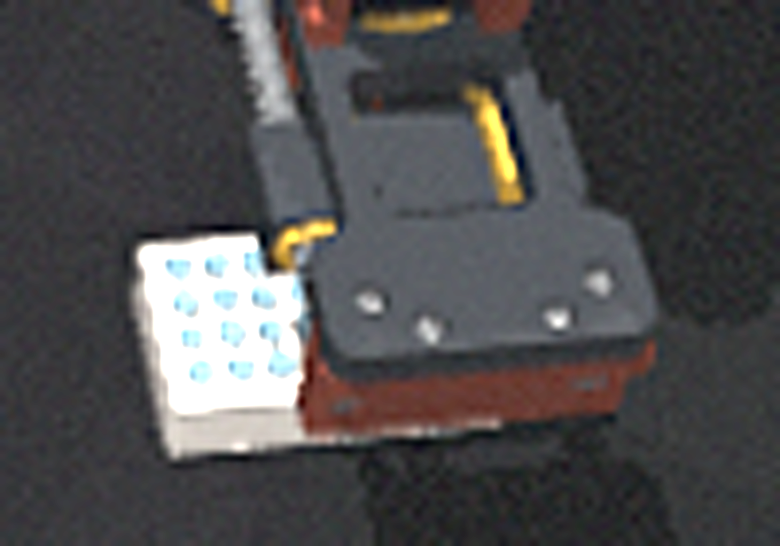

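```bash
python3 - <<'E'
from plan import *
from plant import vision
S=vision.snapshot("side"); cs=cam(S); p,Rm,s=tool()
for op in (.075,.038):
  for x in (0,-.01,-.02):
    for w in (.01,-.01):
      for th in (0,.0135):
        uv=proj(cs,[p+Rm@np.array([x,op/2+th,w])])[0]; print(op,x,w,th,((uv+.5-[320,300])*7.8).round())
E
```

```text
0.075 0 0.01 0 [310. 500.]
0.075 0 0.01 0.0135 [323. 554.]
0.075 0 -0.01 0 [396. 492.]
0.075 0 -0.01 0.0135 [410. 546.]
0.075 -0.01 0.01 0 [315. 476.]
0.075 -0.01 0.01 0.0135 [328. 531.]
0.075 -0.01 -0.01 0 [401. 469.]
0.075 -0.01 -0.01 0.0135 [416. 523.]
0.075 -0.02 0.01 0 [320. 453.]
0.075 -0.02 0.01 0.0135 [333. 507.]
0.075 -0.02 -0.01 0 [407. 445.]
0.075 -0.02 -0.01 0.0135 [421. 499.]
0.038 0 0.01 0 [293. 428.]
0.038 0 0.01 0.0135 [305. 480.]
0.038 0 -0.01 0 [377. 420.]
0.038 0 -0.01 0.0135 [391. 472.]
0.038 -0.01 0.01 0 [297. 404.]
0.038 -0.01 0.01 0.0135 [310. 457.]
0.038 -0.01 -0.01 0 [383. 397.]
0.038 -0.01 -0.01 0.0135 [396. 449.]
0.038 -0.02 0.01 0 [302. 380.]
0.038 -0.02 0.01 0.0135 [315. 433.]
0.038 -0.02 -0.01 0 [388. 373.]
0.038 -0.02 -0.01 0.0135 [402. 425.]
```

```bash
python3 -m handwheel '[[0.06,[0,0,0],[0,0,0]],[0.06,[0,0,0],[0,0,0]],[0.06,[0,0,0],[0,0,0]],[0.06,[0.003,0,0],[0,0,0]],[0.06,[0.003,0,0],[0,0,0]],[0.06,[0,0,0],[0,0,0]]]' 20
python3 -m handwheel '[[0.06,[0.003,0,0],[0,0,0]],[0.06,[0,0,0],[0,0,0]]]' 20
python3 - <<'E'
from plan import *
from plant import vision
p,Rm,s=tool(); print(p,s["force"],s["opening"])
S=vision.snapshot("side"); cs=cam(S)
a=cv2.convertScaleAbs(cv2.resize(S["pixels"][300:370,320:420,::-1],(780,546),interpolation=cv2.INTER_CUBIC),alpha=1.8)
for x in (0,-.01,-.02,-.03):
    for w in (.01,-.01):
        uv=proj(cs,[p+Rm@np.array([x,.03+.0135,w])])[0]; cv2.circle(a,tuple(((uv+.5-[320,300])*7.8).astype(int)),3,(0,255,0),-1)
cv2.imwrite("pics/s11.png",a)
E
```

```text
time: 27.72
position: [0.5541, -0.357, -0.0036]
eef_rot: [-2.214, 0.011, 2.218]
force: [0.3, -0.1, -0.4]
opening: 0.684
time: 27.98
position: [0.5542, -0.3571, -0.0065]
eef_rot: [-2.214, 0.011, 2.217]
force: [0.1, -0.7, 0.3]
opening: 0.683
[ 0.55420456 -0.35706982 -0.00647675] [ 0.13130469 -0.68401978  0.28366012] 0.6826642632309885
```

View pics/s11.png

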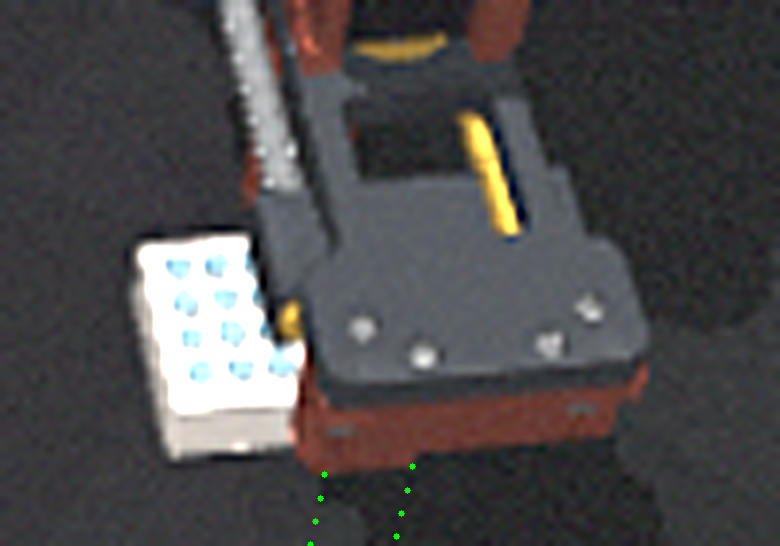

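```bash
python3 -m handwheel '[[0.06,[0.004,0,0],[0,0,0]],[0.06,[0.004,0,0],[0,0,0]],[0.06,[0,0,0],[0,0,0]],[0.06,[0,0,0],[0,0,0]]]' 20
python3 -m handwheel '[[0.04,[0,0,0],[0,0,0]],[0.04,[0,0,0],[0,0,0]],[0.04,[0,0,0],[0,0,0]],[0.04,[0,0,0],[0,0,0]],[0.04,[0,0,0],[0,0,0]]]' 20
```

```text
time: 28.52
position: [0.5544, -0.3572, -0.0142]
eef_rot: [-2.215, 0.011, 2.217]
force: [0.3, -0.2, -0.8]
opening: 0.683
time: 29.15
position: [0.5545, -0.3573, -0.014]
eef_rot: [-2.215, 0.012, 2.217]
force: [-0.3, 0.8, -0.3]
opening: 0.497
```

```bash
python3 -m handwheel '[[0.04,[-0.01,0,0],[0,0,0]],[0.04,[-0.03,0,0],[0,0,0]],[0.04,[-0.04,0,0],[0,0,0]],[0.04,[-0.04,0,0],[0,0,0]],[0.04,[-0.03,0.01,0.015],[0,0,0]],[0.04,[-0.02,0.025,0.037],[0,0,0]],[0.04,[-0.02,0.025,0.037],[0,0,0]],[0.04,[0,0.025,0.037],[0,0,0]],[0.04,[0,0.025,0.037],[0,0,0]],[0.04,[0,0.025,0.037],[0,0,0]],[0.04,[0,0.015,0.02],[0,0,0]],[0.04,[0,0,0],[0,0,0]]]' 20
python3 m3.py; python3 m2b.py | grep -v heater
```

```text
time: 30.65
position: [0.3316, -0.5058, 0.1765]
eef_rot: [-2.214, 0.015, 2.216]
force: [0.1, 0.1, -0.4]
opening: 0.5
[0.5942 0.0299 0.151 ] [np.float64(0.6303877288090578), np.float64(0.23206543083002676)] [0.5951 0.0293 0.1599] [0.5938 0.0303 0.1466]
tcp [ 0.3333 -0.5045  0.1763] toolx [-0.001  0.001 -1.   ] jaw yaw -90.64
to (0.5542, -0.3573, 0.06, 89.3) shift mm [ 116.2 -149.6 -219.3] (min rows 5) then turn [0.06 0.03 0.03]
to (0.5542, -0.3573, 0.004, 89.3) shift mm [56.  0.  0.] (min rows 1) then turn [0. 0. 0.]
tube_rack top 12 [ 0.6187 -0.1212  0.1564  0.024   0.024 ] rms mm (12, 2)  0.12000000000000001
tube_rack side 12 [ 0.6174 -0.1232  0.1562  0.0241  0.024 ] rms mm (12, 2)  0.08
cooling_block top 24 [0.5947 0.0303 0.1595 0.0139 0.0138] rms mm (24, 2)  0.18000000000000002
cooling_block side 24 [0.5932 0.0291 0.1588 0.0139 0.0138] rms mm (24, 2)  0.25
```

View pics/s6.png

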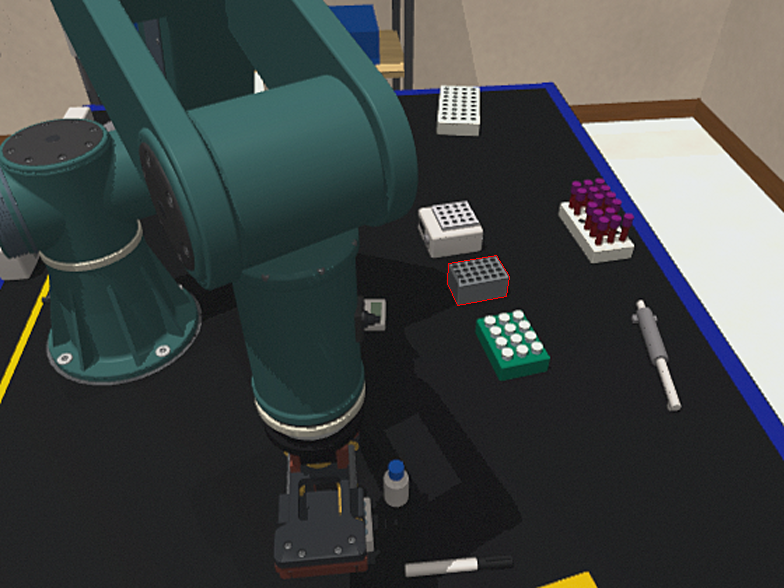

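```bash
python3 - <<'E'
from plan import *
plan([(.55,-.25,.18),(.5943,.0295,.10,99.1),(.5943,.0295,.032,99.1)])
E
```

```text
tcp [ 0.3333 -0.5045  0.1763] toolx [-0.001  0.001 -1.   ] jaw yaw -90.64
to (0.55, -0.25, 0.18) shift mm [  -3.7 -257.  -213.9] (min rows 6) then turn [0. 0. 0.]
to (0.5943, 0.0295, 0.1, 99.1) shift mm [  80.1 -279.9  -41.2] (min rows 5) then turn [-9.74  0.03  0.03]
to (0.5943, 0.0295, 0.032, 99.1) shift mm [68.  0.  0.] (min rows 2) then turn [0. 0. 0.]
```

```bash
python3 -m handwheel '[[0.04,[0,-0.0257,-0.0214],[0,0,0]],[0.04,[0,-0.0367,-0.0306],[0,0,0]],[0.04,[0,-0.0367,-0.0306],[0,0,0]],[0.04,[0,-0.0367,-0.0306],[0,0,0]],[0.04,[0,-0.0367,-0.0306],[0,0,0]],[0.04,[0,-0.0367,-0.0306],[0,0,0]],[0.04,[0,-0.0367,-0.0306],[0,0,0]],[0.04,[0,-0.0312,-0.0089],[0,0,0]],[0.04,[0.01,-0.035,-0.0052],[0,0,0]],[0.04,[0.01,-0.035,-0.0052],[0,0,0]],[0.04,[0.01,-0.035,-0.0052],[0,0,0]],[0.04,[0.01,-0.035,-0.0052],[0,0,0]],[0.04,[0.01,-0.035,-0.0052],[0,0,0]],[0.04,[0.01,-0.035,-0.0052],[0,0,0]],[0.04,[0.01,-0.03,-0.0042],[0,0,0]],[0.04,[0.01,-0.015,-0.002],[0,0,0]],[0.04,[0,0,0],[-4.9,0,0]],[0.04,[0,0,0],[-4.85,0,0]],[0.04,[0,0,0],[0,0,0]],[0.04,[0,0,0],[0,0,0]]]' 20
python3 - <<'E'
from plan import *
plan([(.5943,.0295,.034,99.1)])
E
```

```text
time: 33.25
position: [0.5899, 0.0245, 0.0959]
eef_rot: [2.138, 0.17, -2.14]
force: [0.7, 0.1, -1.6]
opening: 0.498
tcp [0.5899 0.0245 0.0959] toolx [-0.001  0.    -1.   ] jaw yaw -80.95
to (0.5943, 0.0295, 0.034, 99.1) shift mm [61.9 -4.2 -5.2] (min rows 1) then turn [-0.05  0.06  0.02]
```

```bash
python3 -m handwheel '[[0.04,[0.01,-0.0042,-0.0052],[0,0,0]],[0.04,[0.02,0,0],[0,0,0]],[0.04,[0.018,0,0],[0,0,0]],[0.04,[0.007,0,0],[0,0,0]],[0.04,[0,0,0],[0,0,0]],[0.04,[0,0,0],[0,0,0]]]' 20
python3 - <<'E'
from plan import *
from plant import vision
plan([(.5943,.0295,.032,99.1)]); print(tool()[2]["force"])
S=vision.snapshot("side")
cv2.imwrite("pics/s12.png",cv2.resize(S["pixels"][140:300,270:450,::-1],None,fx=4,fy=3.7,interpolation=cv2.INTER_CUBIC))
E
```

```text
time: 34.0
position: [0.5948, 0.0295, 0.0413]
eef_rot: [2.138, 0.171, -2.139]
force: [0.2, -0.3, -1.1]
opening: 0.503
tcp [0.5948 0.0295 0.0413] toolx [-0.  0. -1.] jaw yaw -80.87
to (0.5943, 0.0295, 0.032, 99.1) shift mm [ 9.3 -0.1  0.5] (min rows 1) then turn [0.03 0.01 0.01]
[ 0.23635762 -0.32729641 -1.13079498]
```

View pics/s12.png

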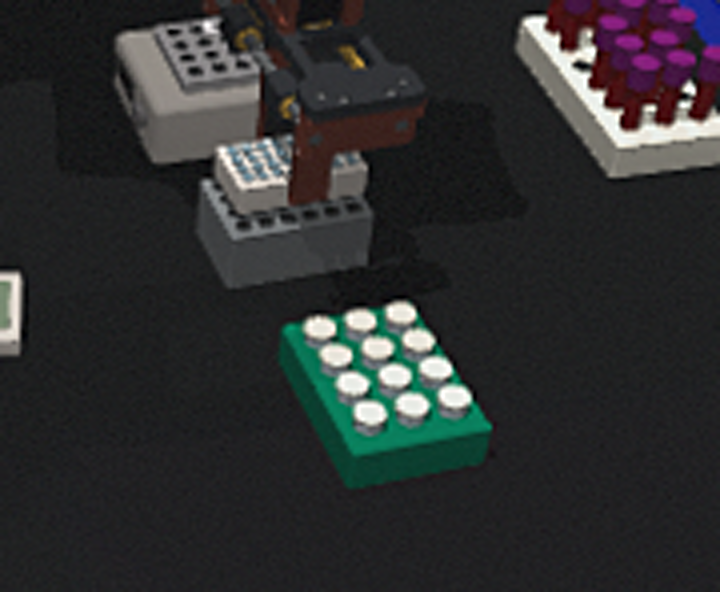

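```bash
python3 -m handwheel '[[0.04,[0.005,0,0.0005],[0,0,0]],[0.04,[0.003,0,0],[0,0,0]],[0.04,[0,0,0],[0,0,0]],[0.04,[0.0012,0,0],[0,0,0]],[0.04,[0,0,0],[0,0,0]]]' 20
python3 -m handwheel '[[0.04,[0.001,0,0],[0,0,0]],[0.04,[0,0,0],[0,0,0]]]' 20
```

```text
time: 34.67
position: [0.5938, 0.0294, 0.0316]
eef_rot: [2.137, 0.171, -2.14]
force: [-0.7, -0.0, -1.4]
opening: 0.497
time: 34.92
position: [0.594, 0.0294, 0.0309]
eef_rot: [2.138, 0.171, -2.139]
force: [0.1, 0.9, 3.5]
opening: 0.502
```

```bash
python3 -m handwheel '[[0.058,[0,0,0],[0,0,0]],[0.058,[0,0,0],[0,0,0]],[0.058,[0,0,0],[0,0,0]],[0.058,[-0.01,0,0],[0,0,0]],[0.06,[-0.03,0,0],[0,0,0]],[0.07,[-0.05,0,0],[0,0,0]],[0.07,[-0.03,0,0],[0,0,0]],[0.07,[0,0,0],[0,0,0]]]' 20
python3 - <<'E'
from plan import *
plan([(.4104,-.3584,.15,90),(.4104,-.3584,0,90)])
E
```

```text
time: 35.92
position: [0.5963, 0.0293, 0.154]
eef_rot: [2.144, 0.17, -2.132]
force: [0.2, -0.4, -0.2]
opening: 0.797
tcp [0.5963 0.0293 0.154 ] toolx [ 0.005 -0.    -1.   ] jaw yaw -80.86
to (0.4104, -0.3584, 0.15, 90) shift mm [  3.1 353.2 245.1] (min rows 7) then turn [ 9.14 -0.3  -0.04]
to (0.4104, -0.3584, 0, 90) shift mm [150.   0.   0.] (min rows 3) then turn [0. 0. 0.]
```

```bash
python3 -m handwheel '[[0.06,[0,0.0321,0.0223],[0,0,0]],[0.06,[0,0.0321,0.0223],[0,0,0]],[0.06,[0,0.0321,0.0223],[0,0,0]],[0.06,[0,0.0321,0.0223],[0,0,0]],[0.06,[0,0.0321,0.0223],[0,0,0]],[0.06,[0,0.0321,0.0223],[0,0,0]],[0.06,[0,0.0321,0.0223],[0,0,0]],[0.06,[0,0.0321,0.0223],[0,0,0]],[0.06,[0,0.0321,0.0223],[0,0,0]],[0.06,[0,0.0321,0.0223],[0,0,0]],[0.06,[0,0.0321,0.0223],[0,0,0]],[0.06,[0,0,0],[4.6,-0.3,0]],[0.06,[0,0,0],[4.5,0,0]],[0.06,[0,0,0],[0,0,0]],[0.06,[0,0,0],[0,0,0]]]' 15
python3 - <<'E'
from plan import *
plan([(.4104,-.3584,.06,90),(.4104,-.3584,-.006,90)])
from plant import vision
for n in ("top","side"):
    S=vision.snapshot(n); cv2.imwrite(f"pics/{n}13.png",cv2.resize(S["pixels"][:,:,::-1],(784,588),interpolation=cv2.INTER_CUBIC))
E
```

```text
time: 37.8
position: [0.4075, -0.3577, 0.1501]
eef_rot: [2.213, 0.003, -2.228]
force: [0.8, 0.9, 0.6]
opening: 0.684
tcp [ 0.4075 -0.3577  0.1501] toolx [-0.007  0.001 -1.   ] jaw yaw -89.86
to (0.4104, -0.3584, 0.06, 90) shift mm [90.1  0.8 -3.6] (min rows 2) then turn [0.14 0.41 0.03]
to (0.4104, -0.3584, -0.006, 90) shift mm [66.  0.  0.] (min rows 2) then turn [0. 0. 0.]
```

View pics/side13.png

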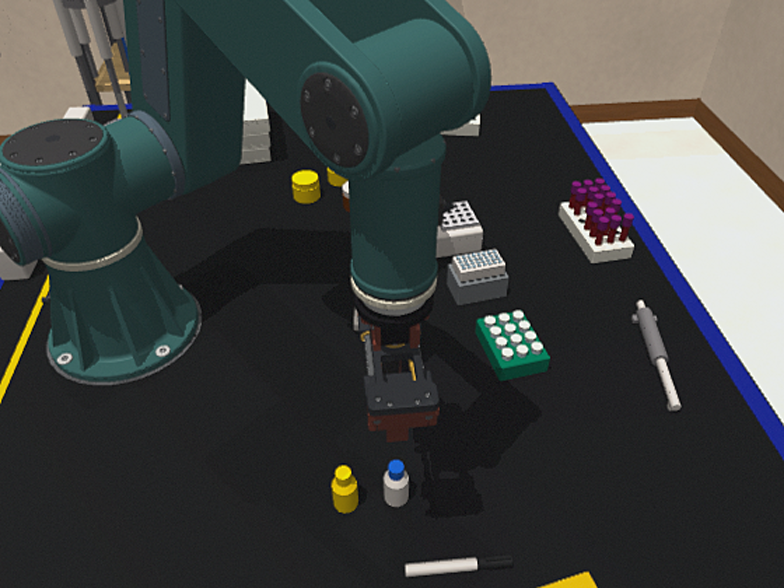

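View pics/top13.png

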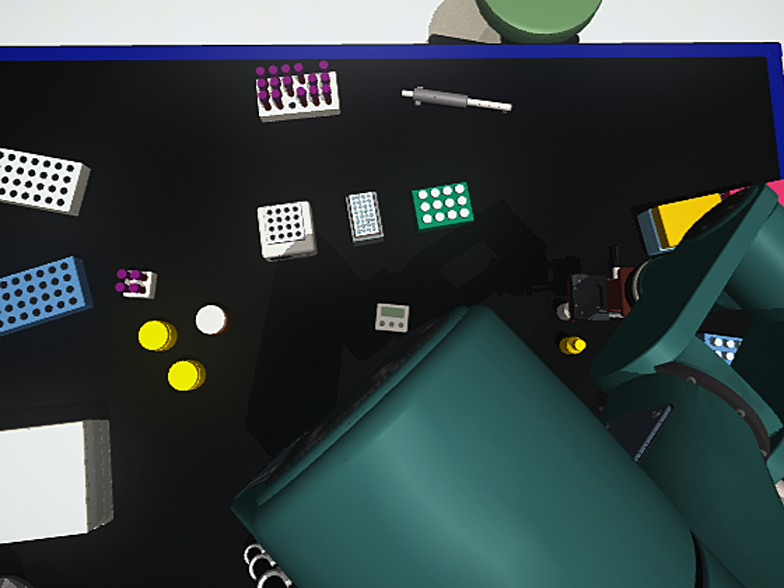

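```bash
python3 -m handwheel '[[0.06,[0.03,0.0008,-0.0036],[0,0.4,0]],[0.06,[0.03,0,0],[0,0,0]],[0.06,[0.03,0,0],[0,0,0]],[0.06,[0,0,0],[0,0,0]],[0.06,[0,0,0],[0,0,0]]]' 15
python3 - <<'E'
from plan import *
plan([(.4104,-.3584,.001,90)]); print(tool()[2]["force"])
E
```

```text
time: 38.52
position: [0.4118, -0.3594, 0.0615]
eef_rot: [2.222, 0.0, -2.219]
force: [0.2, -0.3, 1.2]
opening: 0.681
tcp [ 0.4118 -0.3594  0.0615] toolx [ 0.001 -0.001 -1.   ] jaw yaw -89.93
to (0.4104, -0.3584, 0.001, 90) shift mm [60.5 -1.1  1.4] (min rows 1) then turn [ 0.07 -0.07 -0.06]
[ 0.1836428  -0.32483802  1.17431951]
```

```bash
python3 -m handwheel '[[0.06,[0.02,-0.0005,0.0008],[0,0,0]],[0.06,[0.02,0,0],[0,0,0]],[0.06,[0.0155,0,0],[0,0,0]],[0.06,[0.004,0,0],[0,0,0]],[0.06,[0,0,0],[0,0,0]]]' 15
python3 -m handwheel '[[0.025,[0,0,0],[0,0,0]],[0.025,[0,0,0],[0,0,0]],[0.025,[0,0,0],[0,0,0]],[0.025,[0,0,0],[0,0,0]],[0.025,[0,0,0],[0,0,0]],[0.025,[0,0,0],[0,0,0]]]' 15
python3 - <<'E'
from plan import *
print(tool()[2]["force"],tool()[0])
from plant import vision
S=vision.snapshot("side")
cv2.imwrite("pics/s14.png",cv2.resize(S["pixels"][270:390,220:350,::-1],None,fx=5.5,fy=4.8,interpolation=cv2.INTER_CUBIC))
E
```

```text
time: 39.15
position: [0.4108, -0.3588, 0.0016]
eef_rot: [2.222, 0.0, -2.22]
force: [-0.9, 0.3, -0.3]
opening: 0.682
time: 39.9
position: [0.4107, -0.3586, 0.0015]
eef_rot: [2.222, 0.0, -2.22]
force: [0.1, 0.9, 4.4]
opening: 0.359
[0.12185357 0.86104126 4.35954196] [ 0.41065651 -0.35863829  0.0015106 ]
```

View pics/s14.png

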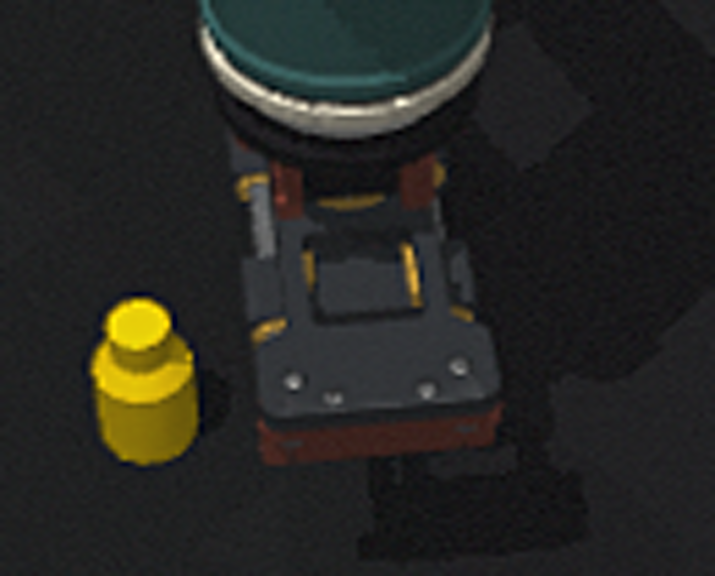

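```bash
python3 -m handwheel '[[0.025,[-0.01,0,0],[0,0,0]],[0.025,[-0.02,0,0],[0,0,0]],[0.025,[-0.03,0,0],[0,0,0]],[0.025,[-0.04,0,0],[0,0,0]],[0.025,[-0.02,0,0],[0,0,0]],[0.025,[0,0,0],[0,0,0]],[0.025,[0,0,0],[0,0,0]]]' 15
python3 - <<'E'
from plan import *
plan([(.5336,-.1354,.12,98.96),(.5336,-.1354,.002,98.96)]); print(tool()[2]["force"])
from plant import vision
S=vision.snapshot("side")
cv2.imwrite("pics/s15.png",cv2.resize(S["pixels"][230:390,200:380,::-1],None,fx=4,fy=3.7,interpolation=cv2.INTER_CUBIC))
E
```

```text
time: 40.83
position: [0.4099, -0.3579, 0.1205]
eef_rot: [2.221, 0.001, -2.222]
force: [-0.1, -0.5, -1.4]
opening: 0.353
tcp [ 0.4099 -0.3579  0.1205] toolx [-0.     0.001 -1.   ] jaw yaw -89.96
to (0.5336, -0.1354, 0.12, 98.96) shift mm [   0.6 -222.4 -123.9] (min rows 5) then turn [-8.92  0.01  0.03]
to (0.5336, -0.1354, 0.002, 98.96) shift mm [118.   0.   0.] (min rows 2) then turn [0. 0. 0.]
[-0.06235132 -0.49329657 -1.35120516]
```

View pics/s15.png

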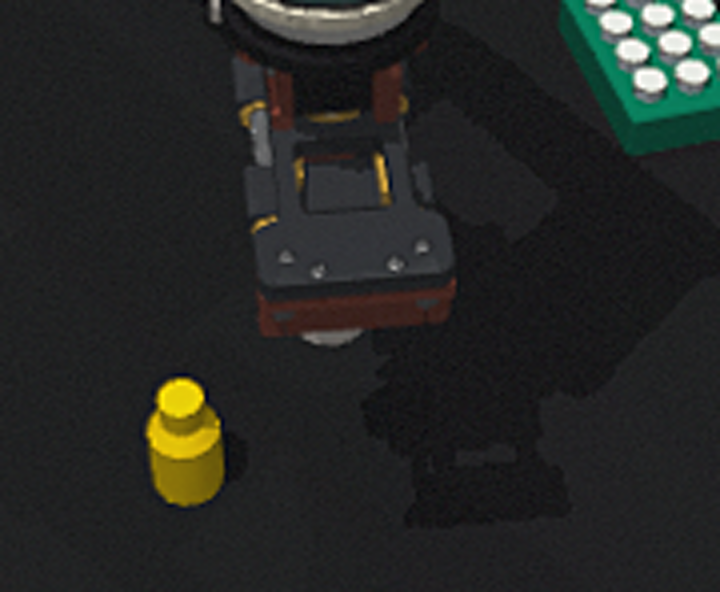

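```bash
python3 -m handwheel '[[0.025,[0,-0.0159,-0.0088],[0,0,0]],[0.025,[0,-0.0318,-0.0177],[0,0,0]],[0.025,[0,-0.0318,-0.0177],[0,0,0]],[0.025,[0,-0.0318,-0.0177],[0,0,0]],[0.025,[0,-0.0318,-0.0177],[0,0,0]],[0.025,[0,-0.0318,-0.0177],[0,0,0]],[0.025,[0,-0.0318,-0.0177],[0,0,0]],[0.025,[0,-0.0159,-0.0089],[0,0,0]],[0.025,[0,0,0],[-4.5,0,0]],[0.025,[0,0,0],[-4.4,0,0]],[0.025,[0.03,0,0],[0,0,0]],[0.025,[0.03,0,0],[0,0,0]],[0.025,[0.02,0,0],[0,0,0]],[0.025,[0,0,0],[0,0,0]],[0.025,[0,0,0],[0,0,0]]]' 15
python3 - <<'E'
from plan import *
plan([(.5336,-.1354,.002,98.96)]); print(tool()[2]["force"])
E
```

```text
time: 42.75
position: [0.5345, -0.136, 0.0417]
eef_rot: [2.141, 0.166, -2.139]
force: [0.4, -0.4, -0.5]
opening: 0.359
tcp [ 0.5345 -0.136   0.0417] toolx [ 0.001 -0.001 -1.   ] jaw yaw -81.07
to (0.5336, -0.1354, 0.002, 98.96) shift mm [39.7 -0.7  0.8] (min rows 1) then turn [-0.03 -0.05 -0.04]
[ 0.41879133 -0.39647802 -0.45380587]
```

```bash
python3 -m handwheel '[[0.025,[0.02,-0.0007,0.0008],[0,0,0]],[0.025,[0.014,0,0],[0,0,0]],[0.025,[0.0035,0,0],[0,0,0]],[0.025,[0,0,0],[0,0,0]],[0.025,[0,0,0],[0,0,0]]]' 15
python3 -m handwheel '[[0.025,[0.001,0,0],[0,0,0]],[0.025,[0,0,0],[0,0,0]]]' 15
```

```text
time: 43.38
position: [0.5339, -0.1355, 0.0043]
eef_rot: [2.141, 0.166, -2.138]
force: [0.8, -0.8, -0.8]
opening: 0.358
time: 43.62
position: [0.5334, -0.1354, 0.0029]
eef_rot: [2.141, 0.167, -2.139]
force: [-1.6, -0.2, -1.5]
opening: 0.364
```

```bash
python3 -m handwheel '[[0.025,[0.001,0,0],[0,0,0]],[0.025,[0,0,0],[0,0,0]]]' 15
python3 -m handwheel '[[0.025,[0.0007,0,0],[0,0,0]],[0.025,[0,0,0],[0,0,0]]]' 15
```

```text
time: 43.88
position: [0.5333, -0.1353, 0.0017]
eef_rot: [2.141, 0.167, -2.139]
force: [-0.4, 0.0, -0.4]
opening: 0.357
time: 44.12
position: [0.5334, -0.1353, 0.0015]
eef_rot: [2.141, 0.167, -2.139]
force: [-0.8, 0.3, 5.4]
opening: 0.359
```

```bash
python3 -m handwheel '[[0.06,[0,0,0],[0,0,0]],[0.06,[0,0,0],[0,0,0]],[0.06,[0,0,0],[0,0,0]],[0.06,[-0.01,0,0],[0,0,0]],[0.06,[-0.03,0,0],[0,0,0]],[0.06,[-0.05,0,0],[0,0,0]],[0.07,[-0.05,0,0],[0,0,0]],[0.075,[-0.01,0,0],[0,0,0]],[0.075,[0,0,0],[0,0,0]]]' 15
python3 - <<'E'
from plan import *
plan([(.4024,.3178,.15,75),(.4024,.3178,-.012,75)]); print(tool()[2]["force"])
E
```

```text
time: 45.25
position: [0.5335, -0.1353, 0.1517]
eef_rot: [2.142, 0.166, -2.137]
force: [0.2, -0.6, -0.9]
opening: 0.853
tcp [ 0.5335 -0.1353  0.1517] toolx [ 0.002 -0.001 -1.   ] jaw yaw -81.06
to (0.4024, 0.3178, 0.15, 75) shift mm [   1.  -468.    59.1] (min rows 8) then turn [23.94 -0.13 -0.05]
to (0.4024, 0.3178, -0.012, 75) shift mm [162.   0.   0.] (min rows 3) then turn [0. 0. 0.]
[ 0.232578   -0.64685203 -0.87165725]
```

```bash
python3 - <<'E'
from h import *
import pickle
T,S=pickle.load(open("snap0.pkl","rb")); ct,cs=cam(T),cam(S)
q=[.4024,.3178,0]
# cap only
M["cap"]=cyl(.027,.034,.046)
for lab,p in(("top",T),("side",S)):
    im=p["pixels"].astype(int).copy()
    w=(im.min(2)>90)
    c=cam(p); uv=proj(c,[[.4024,.3178,.04]])[0]
    yy,xx=np.mgrid[:420,:560]; m=w&((xx-uv[0])**2+(yy-uv[1])**2<18**2)
    print(lab,m.sum(),fit("cap",[(c,m)],q,free_yaw=False)[0][:2].round(4),fit("cap",[(c,m)],q,free_yaw=False)[1])
E
```

```text
top 354 [0.4029 0.3169] [np.float64(0.2600582409047956)]
side 218 [0.4035 0.3212] [np.float64(3.6136891753295144)]
```

```bash
python3 -m handwheel '[[0.075,[0,-0.039,0.0049],[0,0,0]],[0.075,[0,-0.039,0.0049],[0,0,0]],[0.075,[0,-0.039,0.0049],[0,0,0]],[0.075,[0,-0.039,0.0049],[0,0,0]],[0.075,[0,-0.039,0.0049],[0,0,0]],[0.075,[0,-0.039,0.0049],[0,0,0]],[0.075,[0,-0.039,0.0049],[0,0,0]],[0.075,[0,-0.039,0.0049],[0,0,0]],[0.075,[0,-0.039,0.0049],[0,0,0]],[0.075,[0,-0.039,0.0049],[0,0,0]],[0.075,[0,-0.039,0.0049],[0,0,0]],[0.075,[0,-0.039,0.0049],[0,0,0]],[0.075,[0,0,0],[8,0,0]],[0.075,[0,0,0],[8,0,0]],[0.075,[0,0,0],[8,0,0]],[0.075,[0,0,0],[0,0,0]],[0.075,[0,0,0],[0,0,0]]]' 20
python3 - <<'E'
from plan import *
from plant import vision
plan([(.4024,.3178,.06,75),(.4024,.3178,-.012,75)])
for n in ("top","side"):
    S=vision.snapshot(n); cv2.imwrite(f"pics/{n}16.png",cv2.resize(S["pixels"][:,:,::-1],(784,588),interpolation=cv2.INTER_CUBIC))
E
```

```text
time: 47.38
position: [0.4017, 0.3175, 0.1497]
eef_rot: [-2.082, 0.274, 2.084]
force: [0.2, 0.2, 0.5]
opening: 0.852
tcp [0.4017 0.3175 0.1497] toolx [-0.001 -0.002 -1.   ] jaw yaw -104.91
to (0.4024, 0.3178, 0.06, 75) shift mm [89.7 -0.7 -0.6] (min rows 2) then turn [ 0.09  0.04 -0.1 ]
to (0.4024, 0.3178, -0.012, 75) shift mm [72.  0.  0.] (min rows 2) then turn [0. 0. 0.]
```

View pics/side16.png

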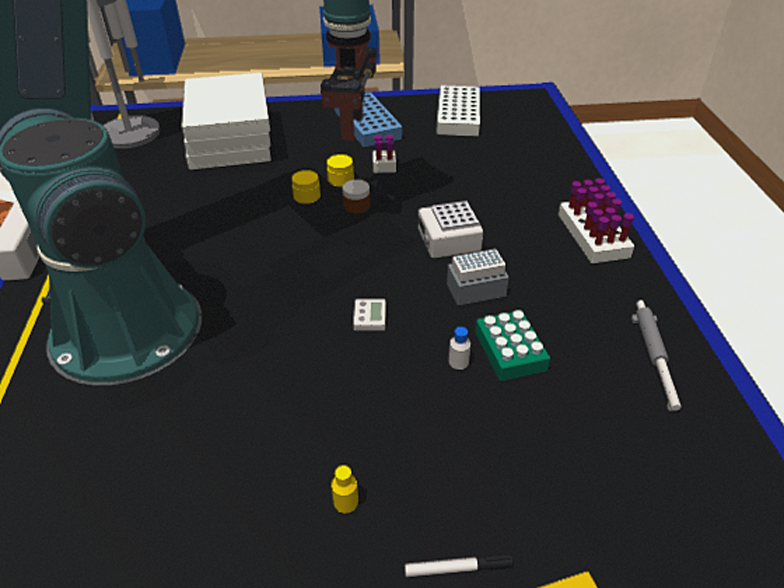

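View pics/top16.png

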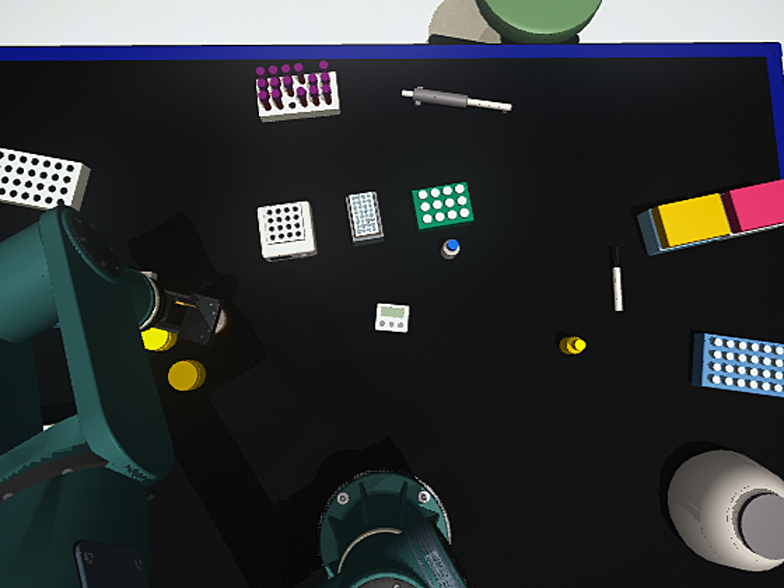

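```bash
python3 -m handwheel '[[0.075,[0.03,-0.0003,-0.0008],[0,0,0]],[0.075,[0.03,0,0],[0,0,0]],[0.075,[0.03,0,0],[0,0,0]],[0.075,[0.02,0,0],[0,0,0]],[0.075,[0.02,0,0],[0,0,0]],[0.075,[0,0,0],[0,0,0]]]' 20
python3 -m handwheel '[[0.075,[0.01,0,0],[0,0,0]],[0.075,[0.01,0,0],[0,0,0]],[0.075,[0.01,0,0],[0,0,0]],[0.075,[0,0,0],[0,0,0]],[0.075,[0,0,0],[0,0,0]]]' 20
python3 - <<'E'
from plan import *
plan([(.4026,.3176,-.012,75)]); print(tool()[2]["force"])
E
```

```text
time: 48.22
position: [0.4022, 0.3172, 0.0196]
eef_rot: [-2.081, 0.277, 2.084]
force: [0.5, -0.2, 0.8]
opening: 0.854
time: 48.85
position: [0.4034, 0.318, -0.0092]
eef_rot: [-2.082, 0.275, 2.081]
force: [0.6, -0.3, 0.9]
opening: 0.856
tcp [ 0.4034  0.318  -0.0092] toolx [ 0.001 -0.    -1.   ] jaw yaw -105.06
to (0.4026, 0.3176, -0.012, 75) shift mm [2.8 0.6 0.7] (min rows 1) then turn [-0.06 -0.04 -0.01]
[ 0.60848084 -0.29346606  0.91209444]
```

```bash
python3 -m handwheel '[[0.06,[0.0025,0,0.0005],[0,0,0]],[0.045,[0,0,0],[0,0,0]],[0.045,[0,0,0],[0,0,0]],[0.045,[0,0,0],[0,0,0]],[0.045,[0,0,0],[0,0,0]],[0.045,[0,0,0],[0,0,0]]]' 25
python3 -m handwheel '[[0.045,[-0.01,0,0],[0,0,0]],[0.045,[-0.02,0,0],[0,0,0]],[0.045,[-0.03,0,0],[0,0,0]],[0.045,[-0.03,0,0],[0,0,0]],[0.045,[-0.01,0,0],[0,0,0]],[0.045,[0,0,0],[0,0,0]],[0.045,[0,0,0],[0,0,0]]]' 25
python3 - <<'E'
from plan import *
plan([(.4639,.1648,.09,97.6),(.4639,.1648,-.011,97.6)]); print(tool()[2]["force"])
from plant import vision
S=vision.snapshot("side")
cv2.imwrite("pics/s17.png",cv2.resize(S["pixels"][40:200,190:370,::-1],None,fx=4,fy=3.7,interpolation=cv2.INTER_CUBIC))
E
```

```text
time: 49.6
position: [0.4029, 0.3181, -0.0117]
eef_rot: [-2.082, 0.275, 2.08]
force: [-0.1, -0.6, -1.0]
opening: 0.633
time: 50.48
position: [0.4021, 0.3176, 0.0873]
eef_rot: [-2.081, 0.277, 2.082]
force: [0.3, -0.3, -1.9]
opening: 0.628
tcp [0.4021 0.3176 0.0873] toolx [-0.001 -0.001 -1.   ] jaw yaw -105.06
to (0.4639, 0.1648, 0.09, 97.6) shift mm [ -2.5 131.5 -99.4] (min rows 3) then turn [-22.66   0.04  -0.08]
to (0.4639, 0.1648, -0.011, 97.6) shift mm [101.   0.   0.] (min rows 2) then turn [0. 0. 0.]
[ 0.27834143 -0.25474618 -1.94280536]
```

View pics/s17.png

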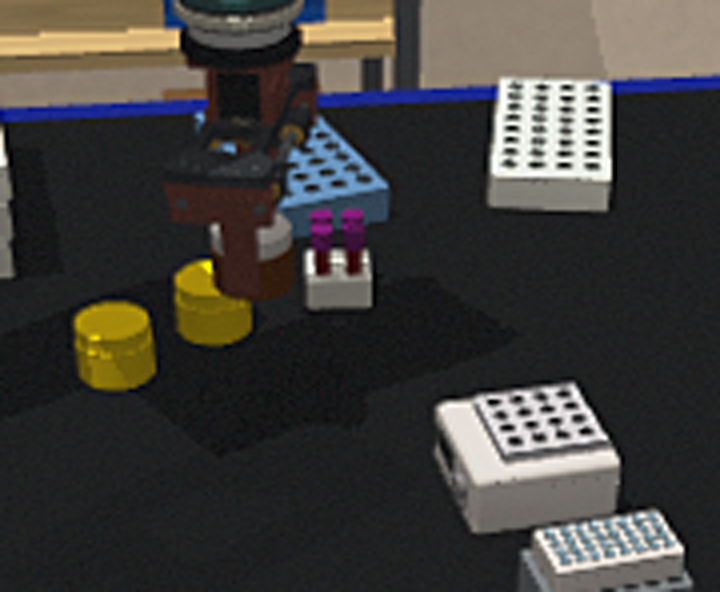

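```bash
python3 -m handwheel '[[0.045,[0,0.0131,-0.0099],[0,0,0]],[0.045,[0,0.0263,-0.0199],[0,0,0]],[0.045,[0,0.0263,-0.0199],[0,0,0]],[0.045,[0,0.0263,-0.0199],[0,0,0]],[0.045,[0,0.0263,-0.0199],[0,0,0]],[0.045,[0,0.0132,-0.0099],[0,0,0]],[0.045,[0,0,0],[-5.7,0,0]],[0.045,[0,0,0],[-5.7,0,0]],[0.045,[0,0,0],[-5.7,0,0]],[0.045,[0,0,0],[-5.6,0,0]],[0.045,[0.03,0,0],[0,0,0]],[0.045,[0.03,0,0],[0,0,0]],[0.045,[0.01,0,0],[0,0,0]],[0.045,[0,0,0],[0,0,0]],[0.045,[0,0,0],[0,0,0]]]' 25
python3 - <<'E'
from plan import *
plan([(.4639,.1648,-.011,97.6)]); print(tool()[2]["force"])
E
```

```text
time: 52.4
position: [0.4655, 0.1654, 0.0192]
eef_rot: [2.154, 0.143, -2.15]
force: [0.1, 0.3, -1.6]
opening: 0.635
tcp [0.4655 0.1654 0.0192] toolx [ 0.002 -0.    -1.   ] jaw yaw -82.36
to (0.4639, 0.1648, -0.011, 97.6) shift mm [30.1  0.4  1.7] (min rows 1) then turn [ 0.04 -0.11 -0.02]
[ 0.09462587  0.30867636 -1.56835194]
```

```bash
python3 -m handwheel '[[0.045,[0.015,0.0004,0.0015],[0,0,0]],[0.045,[0.01,0,0],[0,0,0]],[0.045,[0.003,0,0],[0,0,0]],[0.045,[0,0,0],[0,0,0]],[0.045,[0,0,0],[0,0,0]]]' 25
python3 -m handwheel '[[0.045,[0.001,0,0],[0,0,0]],[0.045,[0,0,0],[0,0,0]]]' 25
python3 -m handwheel '[[0.045,[0.001,0,0],[0,0,0]],[0.045,[0,0,0],[0,0,0]]]' 25
```

```text
time: 53.02
position: [0.4637, 0.1648, -0.0093]
eef_rot: [2.154, 0.143, -2.151]
force: [0.4, 0.2, -1.8]
opening: 0.631
time: 53.28
position: [0.4634, 0.1647, -0.0105]
eef_rot: [2.153, 0.143, -2.151]
force: [0.0, -0.4, -1.1]
opening: 0.636
time: 53.52
position: [0.4632, 0.1646, -0.0117]
eef_rot: [2.153, 0.143, -2.152]
force: [0.4, 0.6, -1.3]
opening: 0.632
```

```bash
python3 -m handwheel '[[0.045,[0.0007,0,-0.0005],[0,0,0]],[0.045,[0,0,0],[0,0,0]]]' 25
python3 -m handwheel '[[0.045,[0.0007,0,0],[0,0,0]],[0.045,[0,0,0],[0,0,0]]]' 25
```

```text
time: 53.78
position: [0.4633, 0.1647, -0.0118]
eef_rot: [2.152, 0.143, -2.152]
force: [-2.5, -0.6, 8.7]
opening: 0.627
time: 54.02
position: [0.4633, 0.1647, -0.0118]
eef_rot: [2.152, 0.143, -2.152]
force: [-5.1, -1.1, 17.7]
opening: 0.631
```

```bash
python3 -m handwheel '[[0.045,[-0.0012,0,0],[0,0,0]],[0.045,[0,0,0],[0,0,0]],[0.075,[0,0,0],[0,0,0]],[0.075,[0,0,0],[0,0,0]],[0.075,[0,0,0],[0,0,0]],[0.075,[-0.01,0,0],[0,0,0]],[0.075,[-0.03,0,0],[0,0,0]],[0.075,[-0.05,0,0],[0,0,0]],[0.075,[-0.05,0,0],[0,0,0]],[0.075,[-0.04,0,0],[0,0,0]],[0.075,[0,0,0],[0,0,0]]]' 20
python3 - <<'E'
from plan import *
plan([(.35,.45,.22)]); print(tool()[2]["force"])
E
```

```text
time: 55.4
position: [0.4663, 0.1654, 0.172]
eef_rot: [2.162, 0.145, -2.144]
force: [-0.1, -0.5, 0.7]
opening: 0.853
tcp [0.4663 0.1654 0.172 ] toolx [ 0.008  0.001 -1.   ] jaw yaw -82.35
to (0.35, 0.45, 0.22) shift mm [ -48.6 -297.5   77. ] (min rows 5) then turn [0. 0. 0.]
[-0.1126342  -0.50385151  0.71755445]
```

```bash
python3 -m handwheel '[[0.075,[-0.007,-0.0425,0.011],[0,0,0]],[0.075,[-0.007,-0.0425,0.011],[0,0,0]],[0.075,[-0.007,-0.0425,0.011],[0,0,0]],[0.075,[-0.007,-0.0425,0.011],[0,0,0]],[0.075,[-0.007,-0.0425,0.011],[0,0,0]],[0.075,[-0.007,-0.0425,0.011],[0,0,0]],[0.075,[-0.007,-0.0425,0.011],[0,0,0]],[0.075,[0,0,0],[0,0,0]],[0.075,[0,0,0],[0,0,0]]]' 20
cat > m4.py <<'E'
from h import *
from plant import vision
import pickle
T=vision.snapshot("top");S=vision.snapshot("side");ct,cs=cam(T),cam(S)
pickle.dump((T,S),open("snap1.pkl","wb"))
sd={"pcr_rack":([.594,.0297,.159],.045),"cooling_block":([.594,.0297,.159],0),"bottle":([.5336,-.1354,0],0),"jar":([.4637,.1648,0],0),"timer":([.4027,-.0204,-.111],0)}
out=[]
for n,(q,z) in sd.items():
    for it in range(4):
        g=4 if it<2 else 2
        mt,ms=gmask(T,n,q,z,g),gmask(S,n,q,z,g,"bright",25 if n=="jar" else (140 if n=="pcr_rack" else 40))
        if n=="pcr_rack": mt=gmask(T,n,q,z,g,"bright",180)
        q,e=fit(n,[(ct,mt),(cs,ms)],q,z)
    print(n,q.round(4),np.round(e,2),fit(n,[(ct,mt)],q,z)[0].round(4),fit(n,[(cs,ms)],q,z)[0].round(4))
    out.append((n,q,z))
show(T,"pics/t18.png",out);show(S,"pics/s18.png",out)
E
python3 m4.py
```

```text
time: 56.52
position: [0.3472, 0.4483, 0.2158]
eef_rot: [2.15, 0.141, -2.152]
force: [-0.4, 0.0, 0.3]
opening: 0.85
pcr_rack [0.5915 0.0268 0.2298] [1.05 1.32] [0.5936 0.0263 0.1999] [0.5902 0.0284 0.3503]
cooling_block [0.5945 0.0305 0.1396] [0.5  1.09] [0.595  0.0295 0.1443] [0.5948 0.0328 0.114 ]
bottle [ 0.533  -0.1345 -0.198 ] [0.34 0.51] [ 0.5337 -0.1342 -0.37  ] [ 0.5324 -0.135  -0.3357]
jar [0.466  0.1672 1.4617] [0.27 2.7 ] [0.466  0.1673 1.5099] [0.466  0.1623 1.068 ]
timer [ 0.4027 -0.0208 -0.1055] [0.42 0.33] [ 0.4036 -0.0206 -0.088 ] [ 0.402  -0.0213 -0.1129]
```

View pics/t18.png

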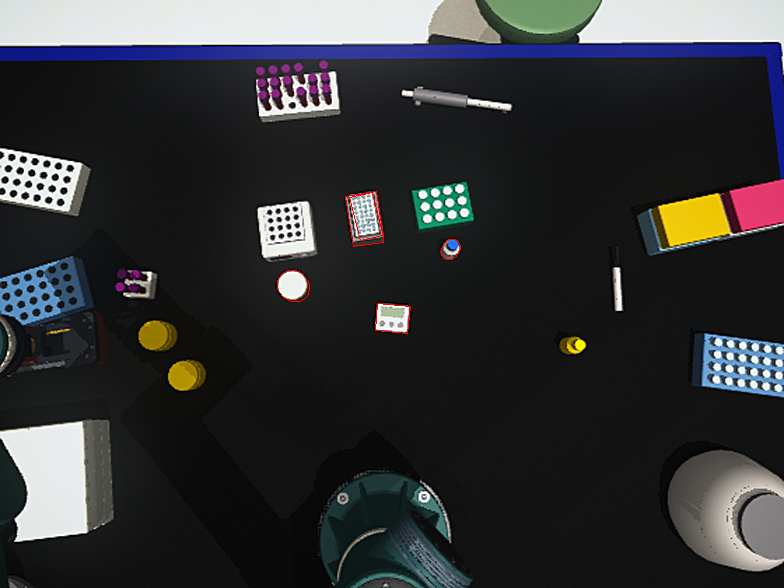

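View pics/s18.png

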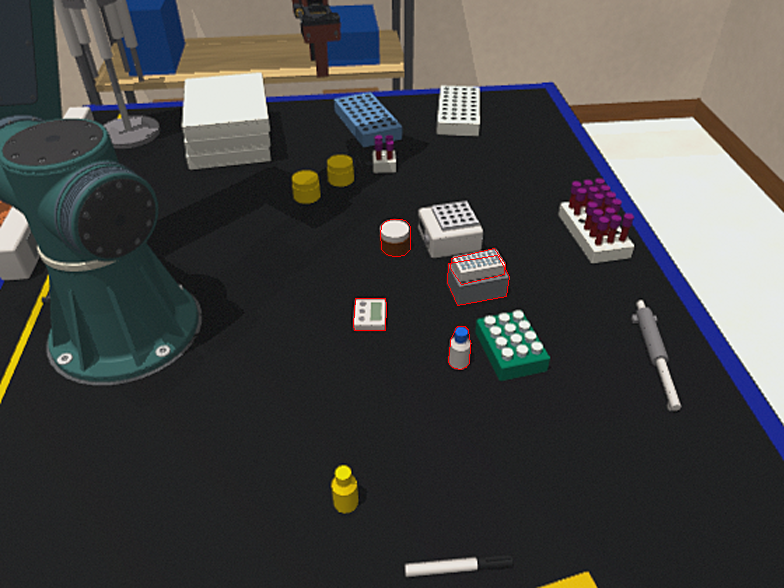

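```bash
python3 - <<'E'
from h import *
import pickle
T,S=pickle.load(open("snap1.pkl","rb"))
def cr(p,b,fn,s): cv2.imwrite(fn,cv2.resize(p["pixels"][b[1]:b[3],b[0]:b[2],::-1],None,fx=s,fy=s,interpolation=cv2.INTER_CUBIC))
cr(T,(175,125,345,220),"pics/t19.png",4.6); cr(S,(260,130,400,275),"pics/s19.png",4.1)
M["cap"]=cyl(.027,.034,.046)
for lab,p in(("top",T),("side",S)):
    c=cam(p); uv=proj(c,[[.465,.166,.04]])[0]
    w=(p["pixels"].min(2)>(90 if lab=="top" else 110))
    yy,xx=np.mgrid[:420,:560]; m=w&((xx-uv[0])**2+(yy-uv[1])**2<15**2)
    n,l,st,_=cv2.connectedComponentsWithStats(m.astype(np.uint8)); m=l==1+np.argmax(st[1:,4])
    r=fit("cap",[(c,m)],[.465,.166,0],free_yaw=False); print(lab,m.sum(),r[0][:2].round(4),r[1])
E
```

```text
top 341 [0.4653 0.1669] [np.float64(0.161922078277883)]
side 232 [0.4627 0.1674] [np.float64(0.6642471085626448)]
```

View pics/t19.png

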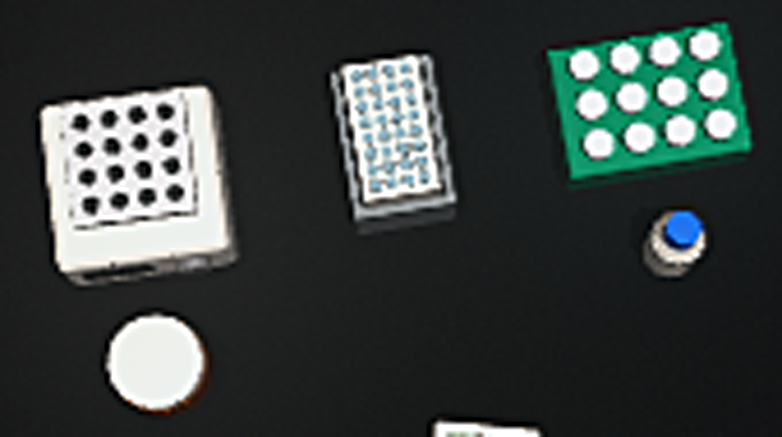

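View pics/s19.png

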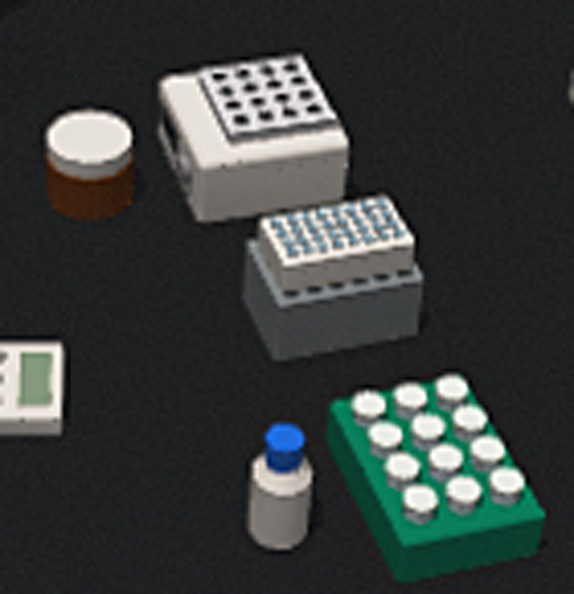

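```bash
python3 - <<'E'
from h import *
import pickle
T,S=pickle.load(open("snap1.pkl","rb"))
M["pt"]=box(.08,.044,.020,.022)
for lab,p,thr in(("top",T,185),("side",S,150)):
    c=cam(p); q=np.array([.594,.0297,.159])
    # bluish cap pixels centroid -> plane z=.069
    im=p["pixels"].astype(int)
    a=np.zeros(im.shape[:2],np.uint8); cv2.fillConvexPoly(a,cv2.convexHull(proj(c,pts("pt",q,.045)).round().astype(np.int32)),1)
    m=((im[...,2]-im[...,0])>18)&(cv2.dilate(a,np.ones((3,3)))>0)
    r,cc=np.nonzero(m); W=np.array([back(c,(u,v),.069)[:2] for u,v in zip(cc,r)])
    rect=cv2.minAreaRect((W*1e3).astype(np.float32)); 
    print(lab,m.sum(),"mean",W.mean(0).round(4),"rect",np.round(rect[0],1),np.round(rect[1],1),round(rect[2],1))
    C=np.cov(W.T); w,v=np.linalg.eigh(C); d=v[:,1]*np.sign(v[0,1]); print("yaw",np.arctan2(d[1],d[0]).round(3))
    # same stats from the first snapshot of known place (.5542,-.3573)
T0,S0=pickle.load(open("snap0.pkl","rb"))
for lab,p in(("top0",T0),("side0",S0)):
    c=cam(p); q=np.array([.5542,-.3573,-.012]); im=p["pixels"].astype(int)
    a=np.zeros(im.shape[:2],np.uint8); cv2.fillConvexPoly(a,cv2.convexHull(proj(c,pts("pt",q,0)).round().astype(np.int32)),1)
    m=((im[...,2]-im[...,0])>18)&(a>0)
    r,cc=np.nonzero(m); W=np.array([back(c,(u,v),.024)[:2] for u,v in zip(cc,r)]); print(lab,m.sum(),W.mean(0).round(4))
E
```

```text
top 151 mean [0.5934 0.031 ] rect [593.8  30.6] [70.6 33.6] 9.4
yaw 0.155
side 128 mean [0.5929 0.029 ] rect [592.3  29.9] [68.8 36. ] 9.3
yaw 0.157
top0 140 [ 0.555  -0.3559]
side0 267 [ 0.5531 -0.3588]
```

```bash
python3 - <<'E'
from h import *
import pickle
T0,S0=pickle.load(open("snap0.pkl","rb"));T,S=pickle.load(open("snap1.pkl","rb"))
f=lambda p,u,k: p["pixels"][u[1]:u[3],u[0]:u[2]].astype(int)
for n,a,b,bx in [("purple top",T0,T,(80,185,115,216)),("purple side",S0,S,(263,94,286,124)),("marker top",T0,T,(430,172,448,225)),("marker side",S0,S,(285,393,370,415)),("yellow bottle side",S0,S,(234,328,260,370))]:
    A,B=[p["pixels"][bx[1]:bx[3],bx[0]:bx[2]].astype(np.float32).mean(2) for p in(a,b)]
    (dx,dy),r=cv2.phaseCorrelate(A,B,cv2.createHanningWindow(A.shape[::-1],cv2.CV_32F)); print(n,"shift px",round(dx,2),round(dy,2),"resp",round(r,2))
from plan import tool
print(tool()[2]["force"],tool()[2]["time"])
E
```

```text
purple top shift px -0.04 0.03 resp 0.99
purple side shift px 0.1 -0.03 resp 1.09
marker top shift px 0.0 -0.01 resp 1.0
marker side shift px -0.05 0.0 resp 1.0
yellow bottle side shift px 0.49 0.57 resp 0.83
[1.01545019 0.60055822 0.04209929] 56.625
```

```bash
python3 -c "
from plant import close_job
print(close_job())"
```

```text
the job is handed in; nothing more can be done
None
```

The bench is laid out as asked and the job was handed in at about 57 s, with everything upright and released and the robot clear. I did it in the order given: cooling block, PCR rack on top, bottle, jar.

| Thing | Last check |
|---|---|
| Cooling block | about 1 mm from the midpoint, yaw within about 0.2° of the tube rack |
| PCR rack | centred on the block within about 1 mm, yaw within about 0.2° |
| Bottle | within about 1 mm of its target |
| Jar | about 2 mm off-centre sideways, gap to the heater about 28–30 mm |
| Timer, purple tubes, marker | not measurably moved |

- **Block nudged:** I first set the block about 3 mm short, so I regripped it and moved it 2.5 mm before putting the PCR rack on.
- **PCR grasp:** the first two tries closed on nothing because the open fingertips sit higher than the TCP reading. A deeper grasp held.
- **Checks that disagreed:**
  - The outline fit of the PCR rack on the block was thrown off by the block's brightness, so I used its cap grid instead.
  - The side-camera outline fit of the jar was poor, so I used its cap; the two cameras then differed by about 3 mm front to back.
- **Not corrected:** I left the jar's 2 mm offset rather than risk another grasp.
- **Yellow bottle:** the look-alike showed a half-pixel shift in the side picture. I put that down to the arm's shadow moving off it, and the robot did not go near it.

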